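# Set up the cartridge feed track for an extraction run

### The job

Set the extraction station up for a run. First turn the square drip cup over so that it stands mouth-up on the bench under the outlet end of the sloping feed track, where the nose of the leading cartridge will drip into it; then drop every cartridge from the rack, nose down and with its oblong flange lengthwise, into the open mouth at the top of the track so that they all slide down and queue behind one another against the end stop. Leave the other bottles and boxes alone.

Things in the scene. Friction and masses are not known exactly. Their poses are not given: they have to be found in the camera images.
- stand: Foot and two posts carrying the feed track, fixed. Origin on the bench straight below the track's end stop; x level, along the track towards its upper end, y level across it, z up. Foot plate (110 mm wide) and posts (24 to 30 mm either side of the middle) fill x = 150 to 270 mm only; the bench below the overhanging outlet end is free but for a flat paper pad marking it.
- track: Aluminium gravity track sloping down 22 degrees to its outlet. Origin on the centreline at the end stop's face, at ledge level, 125 mm above the bench; x up the slope, y across, z square to the ledges. Two ledges carry the flanges; the slot between them for the barrels is 19 mm wide, open below. Guide walls 30 mm apart, 9 mm high, keep the flange lengthwise. 44 mm wide in all.
- track_mouth (a point): Middle of the loading mouth, at ledge level, 243 mm up the track from the end stop, about 216 mm above the bench. The mouth is open from above from 183 to 286 mm, with lips flaring out to 15 mm above the ledges. Slippery (friction 0.2 to 0.3): a cartridge released there with its flange lengthwise slides down by itself; crosswise it jams on the walls.
- track_keeper (a point): Where the covered part of the track begins, on the centreline at ledge level, 143 mm from the end stop. From here down to the stop two keeper strips, 23.6 mm apart and 9 mm above the ledges, cover the flange's edges (their ends turn up to 170 mm, 25 mm above the ledges), so cartridges must come in from the mouth. They queue 38 mm apart, the first with its middle 19 mm from the stop.
- drip_point (a point): Point on the bench straight below the nose of the leading cartridge when that rests against the end stop (its nose then hangs 80 mm above the bench): middle of the flat white 130 mm paper pad.
- rack: Grey plastic holding rack, fixed, 288 mm long (x) x 58 mm wide (y), top 75 mm above the bench; origin on the bench under its middle. Six round holes of 19 mm in a row along x, 48 mm apart; cartridges hang in some of them by their flanges.
- cup: Square drip cup of white plastic, 56 x 56 mm outside, 60 mm high, walls 3 mm, 60 g, loose. Origin at the middle of the outside of its bottom; z points from bottom to mouth, x and y are square to its sides. It starts mouth-down (z down) on the flat blue drying mat. It lies steadily on any side.
- mat: Flat blue drying mat on the bench, 240 (x) x 260 mm (y), only marking, otherwise empty; origin at its middle. The cup starts on it.
- reagent: Bystander: amber jar with blue cap, 70 mm across, 95 mm high; origin under its middle. Leave alone.
- tipbox: Bystander: grey box of pipette tips, 80 x 120 x 57 mm; origin under its middle. Leave alone.
- wash: Bystander: white wash bottle, 64 mm across, 150 mm high; origin under its middle. Leave alone.
- cartridge0: Extraction cartridge (may be absent), 30 g, hanging in rack hole 1 from the rack's -x end (nearest the robot). White barrel 15 mm across, 44 mm long, then a 12 mm nose 6 mm across; oblong flange 38 (x) x 27 (y) x 5 mm; on it a black square grip cap 19 x 19 mm, 24 mm high. Origin at the nose tip, the flange's underside is 56 mm up; z up through the cap, x along the flange; half turns are alike.
- cartridge1: Extraction cartridge (may be absent), 30 g, hanging in rack hole 2 from the rack's -x end (nearest the robot). White barrel 15 mm across, 44 mm long, then a 12 mm nose 6 mm across; oblong flange 38 (x) x 27 (y) x 5 mm; on it a black square grip cap 19 x 19 mm, 24 mm high. Origin at the nose tip, the flange's underside is 56 mm up; z up through the cap, x along the flange; half turns are alike.
- cartridge2: Extraction cartridge (may be absent), 30 g, hanging in rack hole 3 from the rack's -x end (nearest the robot). White barrel 15 mm across, 44 mm long, then a 12 mm nose 6 mm across; oblong flange 38 (x) x 27 (y) x 5 mm; on it a black square grip cap 19 x 19 mm, 24 mm high. Origin at the nose tip, the flange's underside is 56 mm up; z up through the cap, x along the flange; half turns are alike.
- cartridge3: Extraction cartridge (may be absent), 30 g, hanging in rack hole 4 from the rack's -x end (nearest the robot). White barrel 15 mm across, 44 mm long, then a 12 mm nose 6 mm across; oblong flange 38 (x) x 27 (y) x 5 mm; on it a black square grip cap 19 x 19 mm, 24 mm high. Origin at the nose tip, the flange's underside is 56 mm up; z up through the cap, x along the flange; half turns are alike.
- cartridge4: Extraction cartridge (may be absent), 30 g, hanging in rack hole 5 from the rack's -x end (nearest the robot). White barrel 15 mm across, 44 mm long, then a 12 mm nose 6 mm across; oblong flange 38 (x) x 27 (y) x 5 mm; on it a black square grip cap 19 x 19 mm, 24 mm high. Origin at the nose tip, the flange's underside is 56 mm up; z up through the cap, x along the flange; half turns are alike.
- cartridge5: Extraction cartridge (may be absent), 30 g, hanging in rack hole 6 from the rack's -x end (nearest the robot). White barrel 15 mm across, 44 mm long, then a 12 mm nose 6 mm across; oblong flange 38 (x) x 27 (y) x 5 mm; on it a black square grip cap 19 x 19 mm, 24 mm high. Origin at the nose tip, the flange's underside is 56 mm up; z up through the cap, x along the flange; half turns are alike.
Things that resemble listed ones, but are neither listed nor needed, are in the scene too. Leave any black or orange look-alike of the cup alone.

How it is judged (in metres and radians):
On the way, in this order (a step that is already met when the one before it is completed fails the run):
1. the drip cup stands mouth-up on the bench under the track's outlet, released, before any cartridge has reached the end stop (angle between cup's own z axis and vertical below 0.1 rad and height (world z) of cup below 0.006 m and linear speed of cup below 0.02 m/s and x of drip_point in the frame of cup between -0.022 and 0.022 m and y of drip_point in the frame of cup between -0.022 and 0.022 m and contact force between cup and the fingers below 0.3 N), for 0.3 s.
2. a first cartridge hangs at rest against the end stop (((x of cartridge0 in the frame of track between 0.006 and 0.19 m and y of cartridge0 in the frame of track between -0.009 and 0.009 m and z of cartridge0 in the frame of track between -0.061 and -0.05 m and angle between the z axis of cartridge0 and the z axis of track, either way round below 0.15 rad and angle between cartridge0's own z axis and vertical below 0.6 rad and linear speed of cartridge0 below 0.02 m/s and x of cartridge0 in the frame of track below 0.03 m) or (x of cartridge1 in the frame of track between 0.006 and 0.19 m and y of cartridge1 in the frame of track between -0.009 and 0.009 m and z of cartridge1 in the frame of track between -0.061 and -0.05 m and angle between the z axis of cartridge1 and the z axis of track, either way round below 0.15 rad and angle between cartridge1's own z axis and vertical below 0.6 rad and linear speed of cartridge1 below 0.02 m/s and x of cartridge1 in the frame of track below 0.03 m) or (x of cartridge2 in the frame of track between 0.006 and 0.19 m and y of cartridge2 in the frame of track between -0.009 and 0.009 m and z of cartridge2 in the frame of track between -0.061 and -0.05 m and angle between the z axis of cartridge2 and the z axis of track, either way round below 0.15 rad and angle between cartridge2's own z axis and vertical below 0.6 rad and linear speed of cartridge2 below 0.02 m/s and x of cartridge2 in the frame of track below 0.03 m) or (x of cartridge3 in the frame of track between 0.006 and 0.19 m and y of cartridge3 in the frame of track between -0.009 and 0.009 m and z of cartridge3 in the frame of track between -0.061 and -0.05 m and angle between the z axis of cartridge3 and the z axis of track, either way round below 0.15 rad and angle between cartridge3's own z axis and vertical below 0.6 rad and linear speed of cartridge3 below 0.02 m/s and x of cartridge3 in the frame of track below 0.03 m) or (x of cartridge4 in the frame of track between 0.006 and 0.19 m and y of cartridge4 in the frame of track between -0.009 and 0.009 m and z of cartridge4 in the frame of track between -0.061 and -0.05 m and angle between the z axis of cartridge4 and the z axis of track, either way round below 0.15 rad and angle between cartridge4's own z axis and vertical below 0.6 rad and linear speed of cartridge4 below 0.02 m/s and x of cartridge4 in the frame of track below 0.03 m) or (x of cartridge5 in the frame of track between 0.006 and 0.19 m and y of cartridge5 in the frame of track between -0.009 and 0.009 m and z of cartridge5 in the frame of track between -0.061 and -0.05 m and angle between the z axis of cartridge5 and the z axis of track, either way round below 0.15 rad and angle between cartridge5's own z axis and vertical below 0.6 rad and linear speed of cartridge5 below 0.02 m/s and x of cartridge5 in the frame of track below 0.03 m))), for 0.2 s.
At the end, for the whole second after the job is handed in: Every cartridge hangs at rest in the track, nose down, flange flat on the ledges (6 mm, 0.15 rad), its nose within 190 mm of the end stop along the track, the leading one within 30 mm; the cup stands mouth-up on the bench (0.1 rad), the drip point within 22 mm of its middle both ways; all released (all of step 1 and x of cartridge0 in the frame of track between 0.006 and 0.19 m and y of cartridge0 in the frame of track between -0.009 and 0.009 m and z of cartridge0 in the frame of track between -0.061 and -0.05 m and angle between the z axis of each of cartridge0, cartridge1, cartridge2, cartridge3, cartridge4, cartridge5 and the z axis of track, either way round below 0.15 rad and angle between each of cartridge0, cartridge1, cartridge2, cartridge3, cartridge4, cartridge5's own z axis and vertical below 0.6 rad and linear speed of each of cartridge0, cartridge1, cartridge2, cartridge3, cartridge4, cartridge5 below 0.02 m/s and x of cartridge1 in the frame of track between 0.006 and 0.19 m and y of cartridge1 in the frame of track between -0.009 and 0.009 m and z of cartridge1 in the frame of track between -0.061 and -0.05 m and x of cartridge2 in the frame of track between 0.006 and 0.19 m and y of cartridge2 in the frame of track between -0.009 and 0.009 m and z of cartridge2 in the frame of track between -0.061 and -0.05 m and x of cartridge3 in the frame of track between 0.006 and 0.19 m and y of cartridge3 in the frame of track between -0.009 and 0.009 m and z of cartridge3 in the frame of track between -0.061 and -0.05 m and x of cartridge4 in the frame of track between 0.006 and 0.19 m and y of cartridge4 in the frame of track between -0.009 and 0.009 m and z of cartridge4 in the frame of track between -0.061 and -0.05 m and x of cartridge5 in the frame of track between 0.006 and 0.19 m and y of cartridge5 in the frame of track between -0.009 and 0.009 m and z of cartridge5 in the frame of track between -0.061 and -0.05 m and x of any of cartridge0, cartridge1, cartridge2, cartridge3, cartridge4, cartridge5 in the frame of track below 0.03 m); the robot touches nothing.
It fails at once if the reagent is moved or knocked over (distance of reagent from where it was at the start of the episode above 0.03 m or angle between reagent's own z axis and vertical above 0.4 rad).
It fails at once if the tipbox is moved or knocked over (distance of tipbox from where it was at the start of the episode above 0.03 m or angle between tipbox's own z axis and vertical above 0.4 rad).
It fails at once if the wash is moved or knocked over (distance of wash from where it was at the start of the episode above 0.03 m or angle between wash's own z axis and vertical above 0.4 rad).
Of cartridge0, cartridge1, cartridge2, cartridge3, cartridge4, cartridge5 only 4 to 5 are there at a start; the rules pass over those that are not, and their reading is None.
At some moment in a run one of cup may be knocked a few centimetres aside while the robot is not near it.
It also fails if it takes over 208 s, if anything falls off the work surface, if the arm or the gripper's body presses on something with over 40 N, if the wrist force passes 120 N, or if a joint passes its speed limit or range.

### The arm

A 6-joint arm with a two-finger parallel gripper is mounted at the origin on the work surface. World frame = base frame: x ahead of the robot, y to its left, z up, the work surface at z = 0. Lengths are in m, angles in degrees, forces in N, time in s.
With the tool pointing down it reaches from about 0.4 to 0.825 m from the base axis. Payload 7 kg.
Tool frame: the origin (TCP) lies at the very end of the fingers, on their centre line; the grasp point (between the pads) lies 19 mm behind it (ctrl.pinch_z is the distance from the TCP to the grasp point, in m); z points along the fingers, x is the direction in which the jaws open and shut, and the axes are right-handed (so a half turn about z gives the same grasp; the last joint's range is limited). The gripper opens to 88 mm and grips with 3 to 60 N. Pads are 19 mm wide; open, the fingers measure 130 mm over their backs; the gripper's body (78 mm by 193 mm) begins 47 mm behind the grasp point.
Start: joints at [-50.357, 20.546, 0.682, 0, -70.136, -16.507], TCP at [0.265, -0.621, 0.193] pointing down, gripper open.
Joint ranges: [-176.03, 176.03], [-82.01, 121.73], [-58.28, 71.71], [-173.87, 95.51], [-174.79, -0.11], [-173.66, 173.66]. Speed limits (degrees/s): [136.94, 136.94, 172.46, 180, 180, 180].

### API

Orientations are given as [roll, pitch, yaw] about the fixed x, y, z axes, in that order (R = Rz(yaw) Ry(pitch) Rx(roll)).
In Python, from plant import ctrl gives the robot as it stands.
- The arm moves only by the tool carry_out, never from a script. Its argument "increments" is a list of rows, each a list of 7 numbers: the turn, a rotation vector about the world's x, y, z in degrees, then the shift along the world's x, y, z in mm, then the closure, from 0 (fully open) to 1 (shut). In form: [[ax, ay, az, dx, dy, dz, grip], ...]. A call has 1 to 20 rows; each row is the pose to reach, as a shift and turn from the pose commanded when the call began; what a row does not reach only later rows make up. A row lasts 1/8 s, in which the tool goes at most 62.5 mm and 10.7 degrees, less where a joint would pass 70% of its speed; a pose out of reach is approached as far as the arm can. A call with a gripper value outside its range is refused whole. The fingers move at their own pace and stop on an object; the grip force is fixed at half the most. Time passes only in rows, so rows that repeat a pose let the fingers close. It gives the time, the measured TCP pose, the force and the opening at its end, in the units of the state.
- ctrl.get_obs(): the state, without advancing time (a new reading comes with each control period).
- ctrl.snapshot(name): name is "scene" or "top" or "wrist"; returns a dict with "pixels" (400x640x3 uint8, blue, green, red), "intrinsics" (3x3 intrinsics, pixels), "dist" ([k1, k2, p1, p2, k3] as OpenCV has them; the pictures are not rectified), "rvec" (rotation vector, rad) and "tvec" (3), from world to camera coordinates, as OpenCV has them; the wrist camera has in their place "hand_eye" (4x4, takes a point from camera to tool coordinates, whose origin is the TCP and whose axes are the tool frame's). Camera axes: x right, y down, z forward; pixel columns grow to the right and rows downward; lengths in m; the calibration is good to about 2 mm. A picture is of the moment at which its call begins: read the wrist's pose just before it. There is no depth.
- ctrl.close_job(): hands the job in, once; it reports no verdict.
Trained networks look in a picture, given as the dict that the camera call returned (one of the last four; its "shot" number tells which), for a name from the list of things; names that differ only in an ending like _2 or _b are one class to them, and where a whole thing is asked for, a point or a joint stands for the part that bears it (a point fixed in the world has none). Each returns a list of dicts, best first, with "confidence" (0 to 1); they miss things now and then, are a little off and sometimes report something else, mostly with a low value. They report only what shows in the picture. A call takes as long as a camera call. They do not tell look-alikes from the thing itself.
- ctrl.search_frame(picture, label): "centre" ([x, y, z] in m, in world coordinates, good to about 4 mm: the middle of the surface that is visible of it).
- ctrl.outline_of(picture, label): "pixels" (400x640 bool, what is visible of it).
The state is a dict: "clock": time; "joint_pos": joint angles; "qvel": joint speeds; "tau": joint torques, N m; "tool_pos": TCP position; "orientation": TCP orientation; "force": force on the tool from outside, world axes, zero at the start; "moment": the same for the moment, N m; "opening": finger opening in m.
Only numpy, scipy, OpenCV 4.12 (cv2) and the standard library are available. Lean on these libraries where they do the work, as an engineer would, in place of code of your own. Each camera call takes 0.05 s, during which the arm holds its last target. There are 200 camera calls.

## Working session

There is one attempt and no reset: what is moved stays moved. The work goes in short steps, Python scripts to look and compute and a tool call to move; the robot and the scene stay as the last step left them, time stands still between calls to the robot, and variables do not carry over. Pictures are saved under pics/ and viewed, about 12 in all and at most 16, crops included, and the job is handed in when it is done.

Besides the shell and the picture viewer there is one more tool, called after "Request:" by a JSON object that holds its "op" and its "data", one argument or row to a line. carry_out: Moves the arm, as the interface text tells. Its arguments: {"type":"object","properties":{"increments":{"type":"array"}},"required":["increments"]}

```bash
ls; mkdir -p pics; cat > h.py <<'E'
import numpy as np, cv2
from scipy.spatial.transform import Rotation as R
from plant import ctrl
def cam(p,o=None):
    """K,dist,Rcw(cam->world),C"""
    K=np.array(p["intrinsics"]);d=np.array(p["dist"],float)
    if "hand_eye" in p:
        o=o or ctrl.get_obs(); T=np.eye(4);T[:3,:3]=R.from_euler('xyz',o["orientation"],degrees=True).as_matrix();T[:3,3]=o["tool_pos"]
        M=T@np.array(p["hand_eye"]);return K,d,M[:3,:3],M[:3,3]
    Rm=cv2.Rodrigues(np.array(p["rvec"],float))[0];return K,d,Rm.T,(-Rm.T@np.array(p["tvec"],float).reshape(3))
def proj(c,X):
    K,d,Rw,C=c; Rm=Rw.T
    return cv2.projectPoints(np.array(X,float).reshape(-1,3),cv2.Rodrigues(Rm)[0],-Rm@C,K,d)[0].reshape(-1,2)
def ray(c,uv):
    K,d,Rw,C=c; n=cv2.undistortPoints(np.array(uv,float).reshape(-1,1,2),K,d).reshape(-1,2)
    return (Rw@np.c_[n,np.ones(len(n))].T).T
def onz(c,uv,z):
    r=ray(c,uv);return c[3]+r*((z-c[3][2])/r[:,2])[:,None]
def shot(n):
    o=ctrl.get_obs();p=ctrl.snapshot(n);return p,cam(p,o)
E
python3 - <<'E'
from h import *
print(ctrl.get_obs())
for n in("top","scene"):
    p,c=shot(n);cv2.imwrite(f"pics/{n}0.png",p["pixels"]);print(n,c[3].round(3))
    for l in("cup","mat","track","stand","rack","reagent","tipbox","wash","drip_point","track_mouth","track_keeper","cartridge0"):
        print(l,[(np.round(r["centre"],3).tolist(),round(r["confidence"],2)) for r in ctrl.search_frame(p,l)])
E
```

```text
pics
{'clock': 0.0, 'joint_pos': array([-5.03558323e+01,  2.05891904e+01,  6.34289815e-01, -1.95663957e-02,
       -7.01355214e+01, -1.65083639e+01]), 'qvel': array([-0.05495182, -0.02307582,  0.00700541,  0.00843381,  0.08674471,
       -0.01749955]), 'tau': array([ 6.16699726e-04, -5.82724428e+01,  2.93059319e+01,  6.99745819e+00,
        7.07093335e-03, -1.25412780e-04]), 'tool_pos': array([ 0.26498976, -0.62022675,  0.19225373]), 'orientation': array([-1.79991939e+02, -9.19217187e-02,  1.13129134e+02]), 'force': array([-0.31851298,  0.42227807, -0.19613569]), 'moment': array([-0.01638457, -0.01594289, -0.04784689]), 'opening': 0.08781455783961122}
top [0.259 0.018 1.632]
cup [([0.47, 0.286, 0.061], 0.93), ([0.256, 0.336, 0.062], 0.71), ([0.461, 0.486, 0.058], 0.59), ([0.418, 0.087, 0.06], 0.54)]
mat [([0.442, 0.289, 0.004], 0.6), ([0.415, -0.292, 0.081], 0.46)]
track [([0.529, -0.112, 0.191], 0.64)]
stand [([0.571, -0.105, 0.006], 0.91)]
rack [([0.481, -0.293, 0.08], 0.55)]
reagent [([0.714, -0.263, 0.096], 0.68)]
tipbox [([0.693, 0.315, 0.053], 0.87), ([0.481, -0.294, 0.077], 0.
[... 464 characters left out ...]
 0.66), ([0.435, 0.074, 0.054], 0.59)]
mat [([0.465, 0.269, 0.002], 0.98), ([0.552, -0.114, 0.008], 0.55), ([0.38, -0.293, 0.091], 0.23)]
track [([0.55, -0.118, 0.176], 0.67)]
stand [([0.706, 0.296, 0.055], 0.71), ([0.554, -0.116, 0.01], 0.61)]
rack [([0.508, -0.316, 0.075], 0.73), ([0.398, -0.471, 0.092], 0.49)]
reagent [([0.744, -0.282, 0.087], 0.86)]
tipbox [([0.708, 0.3, 0.057], 0.6), ([0.548, -0.114, 0.18], 0.25)]
wash [([0.398, -0.47, 0.09], 0.81)]
drip_point [([0.552, -0.117, 0.009], 0.85), ([0.551, -0.116, 0.181], 0.33)]
track_mouth [([0.552, -0.115, 0.18], 0.56)]
track_keeper [([0.549, -0.112, 0.183], 0.96)]
cartridge0 [([0.566, -0.315, 0.086], 0.68), ([0.619, -0.319, 0.084], 0.53)]
```

View pics/top0.png

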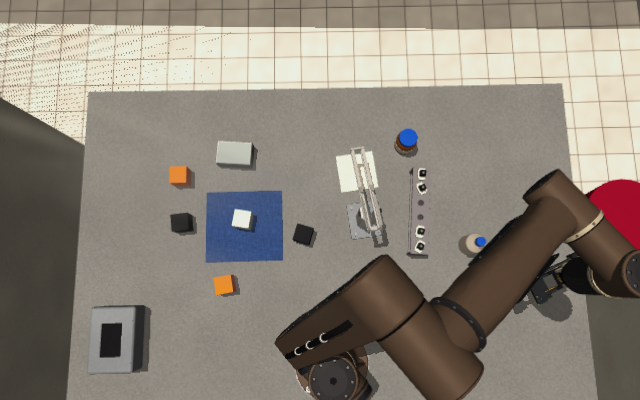

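View pics/scene0.png

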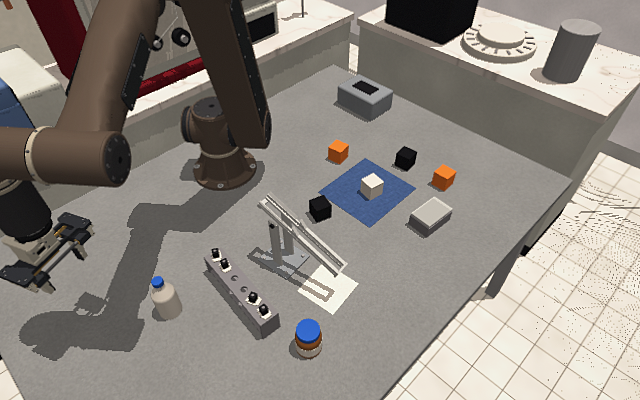

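Request:
{"op": "carry_out", "data": {
  "increments": [
    [0,0,0,0,0,60,0],
    [0,0,0,0,0,120,0],
    [0,0,0,0,0,180,0],
    [0,0,0,0,0,230,0],
    [0,0,10,30,50,230,0],
    [0,0,20,70,100,230,0],
    [0,0,30,100,150,230,0],
    [0,0,40,130,200,230,0],
    [0,0,50,160,250,230,0],
    [0,0,60,190,300,230,0],
    [0,0,67,215,330,230,0],
    [0,0,67,215,330,230,0],
    [0,0,67,215,330,230,0],
    [0,0,67,215,330,230,0]
  ]
}}

```text
clock: 3.05
tool_pos: [0.4797, -0.2914, 0.4233]
orientation: [-180.0, 0.0, -180.0]
force: [0.2, -0.1, 0.3]
opening: 0.0876
```

```bash
python3 - <<'E'
from h import *
o=ctrl.get_obs();print(o["tool_pos"],o["orientation"],o["clock"])
p,c=shot("wrist");print(np.array(p["hand_eye"]).round(3).tolist())
cv2.imwrite("pics/w1.png",p["pixels"])
for l in("rack","track","track_mouth","cartridge0"):
    print(l,[(np.round(r["centre"],3).tolist(),round(r["confidence"],2)) for r in ctrl.search_frame(p,l)])
E
```

```text
[ 0.47971116 -0.29138465  0.4233312 ] [-1.79991168e+02  1.09508756e-02 -1.79955218e+02] 3.05
[[1.0, -0.0, 0.001, 0.0], [0.0, 0.966, 0.26, -0.071], [-0.001, -0.26, 0.966, -0.192], [0.0, 0.0, 0.0, 1.0]]
rack [([0.5, -0.118, 0.008], 0.69)]
track [([0.481, -0.106, 0.214], 0.9), ([0.37, -0.292, 0.079], 0.32)]
track_mouth []
cartridge0 [([0.603, -0.313, 0.081], 0.93), ([0.417, -0.297, 0.079], 0.64), ([0.371, -0.293, 0.08], 0.63), ([0.556, -0.306, 0.078], 0.61)]
```

View pics/w1.png

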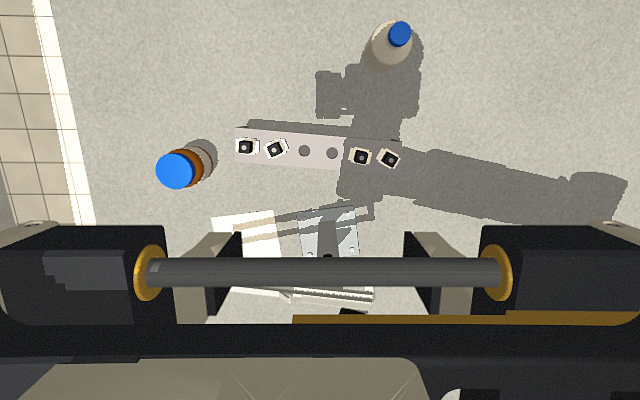

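Request:
{"op": "carry_out", "data": {
  "increments": [
    [0,0,0,10,60,40,0],
    [0,0,0,30,120,60,0],
    [0,0,0,60,165,80,0],
    [0,0,0,60,165,80,0],
    [0,0,0,60,165,80,0],
    [0,0,0,60,165,80,0]
  ]
}}

```text
clock: 4.05
tool_pos: [0.5396, -0.1267, 0.5028]
orientation: [-180.0, -0.0, -179.9]
force: [-0.6, 0.3, -0.9]
opening: 0.0874
```

```bash
python3 - <<'E'
from h import *
o=ctrl.get_obs();print(o["tool_pos"],o["orientation"],o["clock"])
p,c=shot("wrist")
cv2.imwrite("pics/w2.png",cv2.resize(p["pixels"],(800,500),interpolation=cv2.INTER_CUBIC))
E
```

```text
[ 0.53964692 -0.12667024  0.5028438 ] [-1.79989190e+02 -3.50080778e-02 -1.79928118e+02] 4.05
```

View pics/w2.png

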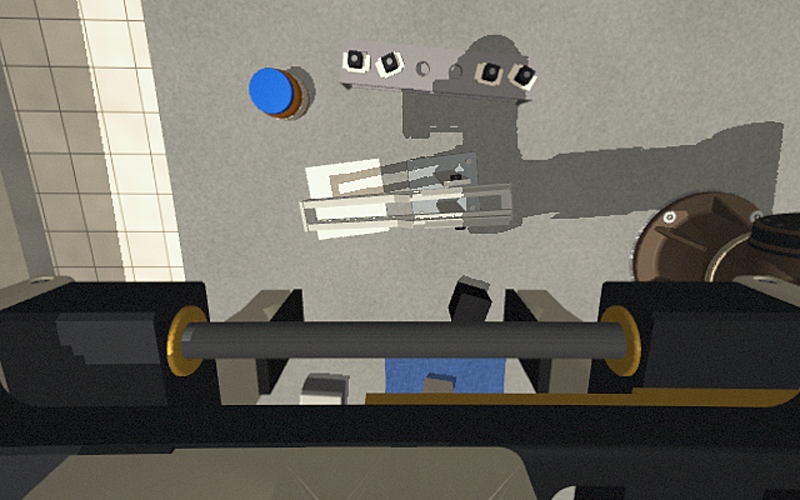

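Request:
{"op": "carry_out", "data": {
  "increments": [
    [0,0,0,-20,60,0,0],
    [0,0,0,-40,120,0,0],
    [0,0,0,-60,180,-20,0],
    [0,0,0,-70,240,-40,0],
    [0,0,0,-70,300,-80,0],
    [0,0,0,-70,360,-130,0],
    [0,0,0,-70,410,-180,0],
    [0,0,0,-70,410,-200,0],
    [0,0,0,-70,410,-200,0],
    [0,0,0,-70,410,-200,0]
  ]
}}

```text
clock: 5.35
tool_pos: [0.4709, 0.2834, 0.3042]
orientation: [180.0, 0.1, -179.9]
force: [0.2, -0.8, 0.8]
opening: 0.0878
```

```bash
python3 - <<'E'
from h import *
o=ctrl.get_obs();print(o["tool_pos"],o["orientation"],o["clock"])
p,c=shot("wrist")
cv2.imwrite("pics/w3.png",p["pixels"])
for l in ["cup"]:
    print(l,[(np.round(r["centre"],3).tolist(),round(r["confidence"],2)) for r in ctrl.search_frame(p,l)])
E
```

```text
[0.47093068 0.28342272 0.30419268] [ 1.79997428e+02  6.70129300e-02 -1.79906932e+02] 5.35
cup [([0.269, 0.339, 0.059], 0.91), ([0.417, 0.101, 0.061], 0.85), ([0.471, 0.282, 0.065], 0.78), ([0.463, 0.498, 0.062], 0.77), ([0.613, 0.511, 0.058], 0.69)]
```

View pics/w3.png

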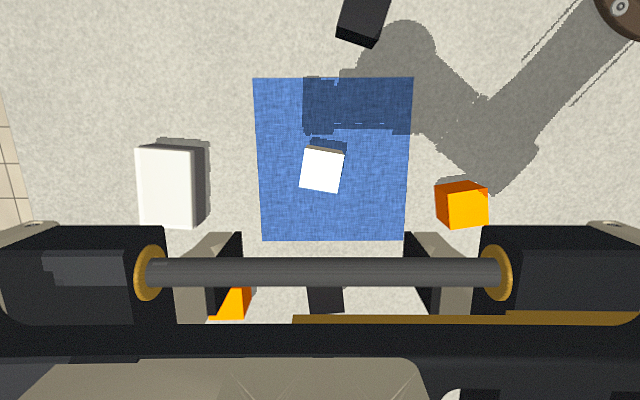

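```bash
cat >> h.py <<'E'
def quad(p,c,mask,z):
    n,l,s,ct=cv2.connectedComponentsWithStats(mask.astype(np.uint8));out=[]
    for i in range(1,n):
        if s[i,4]<40: continue
        k=cv2.findContours((l==i).astype(np.uint8),cv2.RETR_EXTERNAL,cv2.CHAIN_APPROX_NONE)[0][0].reshape(-1,2)
        w=onz(c,k,z)[:,:2]; r=cv2.minAreaRect((w*1000).astype(np.float32)); out.append((ct[i].round(),np.round(r[0],1),np.round(r[1],1),round(r[2],1),s[i,4]))
    return out
E
python3 - <<'E'
from h import *
p,c=shot("wrist"); im=p["pixels"].astype(int)
m=np.zeros((400,640),bool);m[100:230,262:402]=(im.min(2)>215)[100:230,262:402]
print(quad(p,c,m,0.06))
# track from w2
import copy
o={"tool_pos":np.array([0.53964692,-0.12667024,0.5028438]),"orientation":[-179.98919,-0.035,-179.928118]}
c2=cam(p,o); f=lambda u,z:onz(c2,np.array(u)/1.25,z).round(3).tolist()
print("pad",f([[305,168],[381,158],[318,240]],0))
print("track lo",f([[302,201],[305,232]],.132),"hi",f([[512,184],[513,214]],.245))
t,ct=shot("top");q=ctrl.outline_of(t,"track")
im=t["pixels"].astype(int); cv2.imwrite("pics/t2.png",cv2.resize(t["pixels"][130:270,310:440],None,fx=4.5,fy=4,interpolation=cv2.INTER_CUBIC))
s,cs=shot("scene");cv2.imwrite("pics/s2.png",cv2.resize(s["pixels"][170:340,190:370],None,fx=4,fy=3.5,interpolation=cv2.INTER_CUBIC))
E
```

```text
[(array([321., 169.]), array([472.5, 287.4]), array([56.1, 56.1]), 80.2, np.int32(1560))]
pad [[0.709, -0.158, 0.0], [0.577, -0.175, 0.0], [0.694, -0.029, 0.0]]
track lo [[0.684, -0.119, 0.132], [0.683, -0.073, 0.132]] hi [[0.414, -0.154, 0.245], [0.411, -0.119, 0.245]]
```

View pics/s2.png

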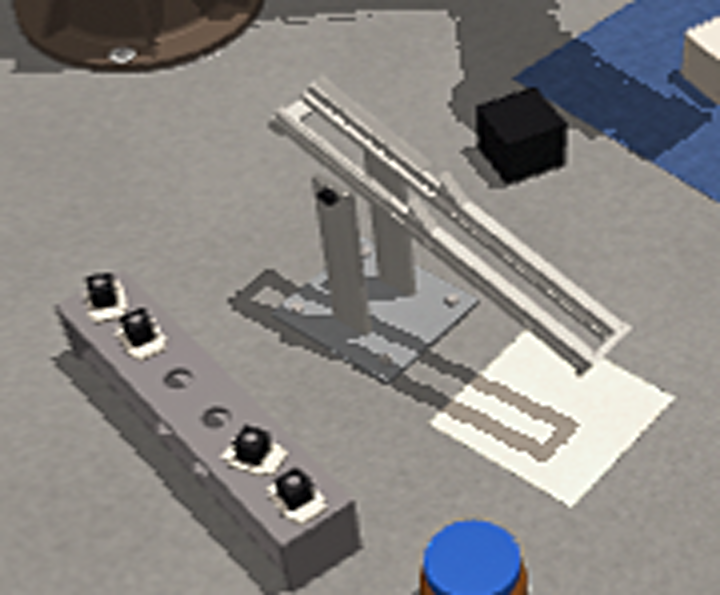

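View pics/t2.png

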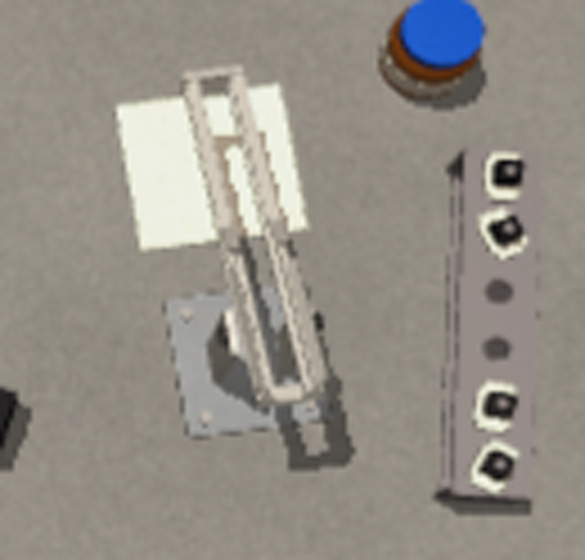

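```bash
python3 - <<'E'
from h import *
t,ct=shot("top");s,cs=shot("scene")
a=np.array([[117,105],[140,249],[308,229],[280,83]])/[4.5,4]+[310-.4,130-.4]
w=onz(ct,a,0);print("pad top",w[:,:2].round(3).tolist(),w.mean(0).round(4))
b=np.array([[673,398],[572,505],[430,423]])/[4,3.5]+[190-.4,170-.4]
w=onz(cs,b,0);print("pad scene",w[:,:2].round(3).tolist(),((w[0]+w[2])/2).round(4))
# track outer corners: top image lo edge (185,73)-(242,68), hi edge (264,402)-(325,388)
a=np.array([[185,73],[242,68]])/[4.5,4]+[309.6,129.6];print("lo top",onz(ct,a,.134).round(3).tolist())
a=np.array([[262,402],[325,388]])/[4.5,4]+[309.6,129.6];print("hi top",onz(ct,a,.243).round(3).tolist())
b=np.array([[632,327],[585,374]])/[4,3.5]+[189.6,169.6];print("lo sc",onz(cs,b,.134).round(3).tolist())
b=np.array([[318,78],[270,115]])/[4,3.5]+[189.6,169.6];print("hi sc",onz(cs,b,.243).round(3).tolist())
# foot corners
a=np.array([[164,296],[190,437]])/[4.5,4]+[309.6,129.6];print("foot top",onz(ct,a,.006).round(3).tolist())
b=np.array([[479,298],[386,382]])/[4,3.5]+[189.6,169.6];print("foot sc",onz(cs,b,.006).round(3).tolist())
E
```

```text
pad top [[0.695, -0.032], [0.566, -0.046], [0.581, -0.176], [0.713, -0.16]] [ 0.6388 -0.1036  0.    ]
pad scene [[0.695, -0.031], [0.711, -0.156], [0.585, -0.174]] [ 0.6397 -0.1025  0.    ]
lo top [[0.685, -0.077, 0.134], [0.688, -0.118, 0.134]]
hi top [[0.406, -0.113, 0.243], [0.415, -0.154, 0.243]]
lo sc [[0.685, -0.073, 0.134], [0.692, -0.127, 0.134]]
hi sc [[0.416, -0.109, 0.243], [0.423, -0.158, 0.243]]
foot top [[0.524, -0.063, 0.006], [0.402, -0.08, 0.006]]
foot sc [[0.52, -0.061, 0.006], [0.535, -0.172, 0.006]]
```

```bash
cat >> h.py <<'E'
def go(G,yaw,tilt,back=0,pinch=0.019,o=None):
    """jaw axis at yaw deg, tilt about it; G grasp point (m), back off along the tool. prints turn, shift(mm), returns pose"""
    o=o or ctrl.get_obs()
    j=np.array([np.cos(np.radians(yaw)),np.sin(np.radians(yaw)),0])
    Rt=R.from_rotvec(np.radians(tilt)*j)*R.from_euler('xyz',[180,0,180+yaw],degrees=True)
    d=Rt.apply([0,0,1]); P=np.array(G)+(pinch-back)*d
    R0=R.from_euler('xyz',o["orientation"],degrees=True)
    rv=np.degrees((Rt*R0.inv()).as_rotvec()); sh=(P-o["tool_pos"])*1000
    print("turn",rv.round(1).tolist(),"shift",sh.round(1).tolist(),"d",d.round(3).tolist(),"TCP",P.round(4).tolist())
    return dict(tool_pos=P,orientation=Rt.as_euler('xyz',degrees=True))
E
python3 - <<'E'
from h import *
a=go([.4725,.2874,.030],-9.8,45,.09)
b=go([.4725,.2874,.030],-9.8,45,0,o=a)
for t in(35,25,15,5,-5,-15,-25,-35,-45): go([.4725,.2874,.070],-9.8,t,0,o=b)
go([.4725,.2874,.029],-9.8,-45,0,o=b)
E
```

```text
turn [44.8, -3.8, -9.4] shift [-6.4, -46.1, -223.6] d [0.12, 0.697, -0.707] TCP [0.464, 0.2379, 0.0802]
turn [0.0, 0.0, 0.0] shift [10.8, 62.7, -63.6] d [0.12, 0.697, -0.707] TCP [0.4748, 0.3006, 0.0166]
turn [-9.9, 1.7, 0.0] shift [-0.4, -2.5, 37.9] d [0.098, 0.565, -0.819] TCP [0.4744, 0.2981, 0.0544]
turn [-19.7, 3.4, 0.0] shift [-0.9, -5.3, 36.2] d [0.072, 0.416, -0.906] TCP [0.4739, 0.2953, 0.0528]
turn [-29.6, 5.1, 0.0] shift [-1.4, -8.4, 35.1] d [0.044, 0.255, -0.966] TCP [0.4733, 0.2922, 0.0516]
turn [-39.4, 6.8, 0.0] shift [-2.0, -11.6, 34.5] d [0.015, 0.086, -0.996] TCP [0.4728, 0.289, 0.0511]
turn [-49.3, 8.5, 0.0] shift [-2.6, -14.9, 34.5] d [-0.015, -0.086, -0.996] TCP [0.4722, 0.2858, 0.0511]
turn [-59.1, 10.2, -0.0] shift [-3.1, -18.1, 35.1] d [-0.044, -0.255, -0.966] TCP [0.4717, 0.2826, 0.0516]
turn [-69.0, 11.9, -0.0] shift [-3.7, -21.2, 36.2] d [-0.072, -0.416, -0.906] TCP [0.4711, 0.2795, 0.0528]
turn [-78.8, 13.6, -0.0] shift [-4.1, -24.0, 37.9] d [-0.098, -0.565, -0.819] TCP [0.4706, 0.2767, 0.0544]
turn [-88.7, 15.3, -0.0] shift [-4.6, -26.5, 40.0] d [-0.12, -0.697, -0.707] TCP [0.4702, 0.2742, 0.0566]
turn [-88.7, 15.3, -0.0] shift [-4.6, -26.5, -1.0] d [-0.12, -0.697, -0.707] TCP [0.4702, 0.2742, 0.0156]
```

Request:
{"op": "carry_out", "data": {
  "increments": [
    [9,-0.8,-2,0,-20,-30,0],
    [18,-1.5,-4,-2,-46,-80,0],
    [27,-2.3,-6,-4,-46,-130,0],
    [36,-3,-8,-6,-46,-180,0],
    [44.8,-3.8,-9.4,-6.4,-46.1,-223.6,0],
    [44.8,-3.8,-9.4,-6.4,-46.1,-223.6,0],
    [44.8,-3.8,-9.4,-6.4,-46.1,-223.6,0],
    [44.8,-3.8,-9.4,-1,-15,-255,0],
    [44.8,-3.8,-9.4,4.4,16.6,-287.2,0],
    [44.8,-3.8,-9.4,4.4,16.6,-287.2,0],
    [44.8,-3.8,-9.4,4.4,16.6,-287.2,0.3],
    [44.8,-3.8,-9.4,4.4,16.6,-287.2,0.5],
    [44.8,-3.8,-9.4,4.4,16.6,-287.2,0.5],
    [44.8,-3.8,-9.4,4.4,16.6,-287.2,0.6],
    [44.8,-3.8,-9.4,4.4,16.6,-287.2,0.6]
  ]
}}

```text
clock: 7.62
tool_pos: [0.475, 0.3007, 0.0167]
orientation: [135.1, 0.1, 170.2]
force: [-1.0, -3.7, 6.9]
opening: 0.0558
```

Request:
{"op": "carry_out", "data": {
  "increments": [
    [0,0,0,0,0,40,0.6],
    [-9.9,1.7,0,-0.4,-2.5,38,0.6],
    [-19.7,3.4,0,-0.9,-5.3,36.2,0.6],
    [-29.6,5.1,0,-1.4,-8.4,35.1,0.6],
    [-39.4,6.8,0,-2,-11.6,34.5,0.6],
    [-49.3,8.5,0,-2.6,-14.9,34.5,0.6],
    [-59.1,10.2,0,-3.1,-18.1,35.1,0.6],
    [-69,11.9,0,-3.7,-21.2,36.2,0.6],
    [-78.8,13.6,0,-4.1,-24,37.9,0.6],
    [-88.7,15.3,0,-4.6,-26.5,40,0.6],
    [-88.7,15.3,0,-4.6,-26.5,40,0.6],
    [-88.7,15.3,0,-4.6,-26.5,20,0.6],
    [-88.7,15.3,0,-4.6,-26.5,5,0.6],
    [-88.7,15.3,0,-4.6,-26.5,-1,0.6],
    [-88.7,15.3,0,-4.6,-26.5,-1,0.6]
  ]
}}

```text
clock: 9.5
tool_pos: [0.47, 0.2738, 0.016]
orientation: [-134.9, 0.0, 170.2]
force: [-0.6, -1.4, 1.0]
opening: 0.0559
```

Request:
{"op": "carry_out", "data": {
  "increments": [
    [0,0,0,0,0,0,0.3],
    [0,0,0,0,0,0,0],
    [0,0,0,0,0,0,0],
    [0,0,0,4,25,25,0],
    [0,0,0,9,55,55,0],
    [0,0,0,12,70,75,0],
    [9,-1.5,0,12,70,125,0],
    [18,-3,0,10,60,175,0],
    [27,-4.6,0,8,50,225,0],
    [36,-6.2,0,5,30,270,0],
    [44.3,-7.7,0,2.5,13,284,0],
    [44.3,-7.7,0,2.5,13,284,0],
    [44.3,-7.7,0,2.5,13,284,0]
  ]
}}

```text
clock: 11.12
tool_pos: [0.4723, 0.2869, 0.2992]
orientation: [-179.9, 0.1, 170.2]
force: [0.3, 0.1, -1.0]
opening: 0.0873
```

```bash
python3 - <<'E'
from h import *
p,c=shot("wrist"); im=p["pixels"].astype(int)
cv2.imwrite("pics/w4.png",p["pixels"])
m=np.zeros((400,640),bool);m[100:230,250:402]=(im.min(2)>200)[100:230,250:402]
print(quad(p,c,m,0.056))
o=go([.4725,.2874,.030],-9.8,30,.09)
E
```

```text
[(array([323., 167.]), array([471.6, 284.7]), array([62.4, 54.9]), 81.1, np.int32(1631)), (array([254., 219.]), array([583.9, 343.5]), array([17. , 23.4]), 17.4, np.int32(49))]
turn [29.8, -5.1, -0.0] shift [-5.8, -35.0, -206.7] d [0.085, 0.493, -0.866] TCP [0.4665, 0.2524, 0.0915]
```

View pics/w4.png

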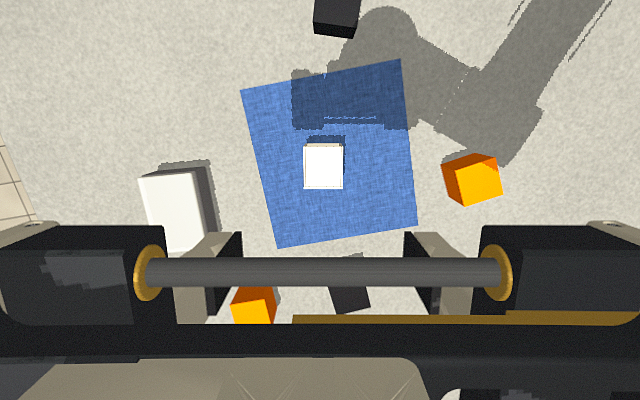

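Request:
{"op": "carry_out", "data": {
  "increments": [
    [10,-1.7,0,-2,-12,-50,0],
    [20,-3.4,0,-4,-24,-100,0],
    [29.8,-5.1,0,-6,-36,-150,0],
    [29.8,-5.1,0,-6.3,-36,-207.7,0],
    [29.8,-5.1,0,-6.3,-36,-207.7,0],
    [29.8,-5.1,0,-2.5,-14,-247,0],
    [29.8,-5.1,0,1.3,8.4,-285.6,0],
    [29.8,-5.1,0,1.3,8.4,-285.6,0],
    [29.8,-5.1,0,1.3,8.4,-285.6,0.3],
    [29.8,-5.1,0,1.3,8.4,-285.6,0.5],
    [29.8,-5.1,0,1.3,8.4,-285.6,0.5],
    [29.8,-5.1,0,1.3,8.4,-285.6,0.6],
    [29.8,-5.1,0,1.3,8.4,-285.6,0.6],
    [29.8,-5.1,0,1.3,8.4,-235,0.6],
    [29.8,-5.1,0,1.3,8.4,-185,0.6],
    [29.8,-5.1,0,1.3,8.4,-185,0.6]
  ]
}}

```text
clock: 13.18
tool_pos: [0.4759, 0.2968, 0.1188]
orientation: [149.6, 0.4, 170.2]
force: [0.3, 1.2, -1.6]
opening: 0.0557
```

```bash
python3 - <<'E'
from h import *
o=ctrl.get_obs()
D=np.array([.639,-.103]); n=np.array([-np.sin(np.radians(7.5)),np.cos(np.radians(7.5))])
a=go([.472,.2865,.14],-9.8,-60)
S=D+.17*n
b=go([*S,.14],7.5,-60,o=a)
b2=go([*S,.14],7.5,-60)
b3=go([*S,.033],7.5,-60,o=b)
go([*D,.033],7.5,-60,o=b)
go([*D,.031],7.5,-60,o=b)
E
```

```text
turn [-89.0, 15.7, -0.3] shift [-6.7, -26.5, 11.7] d [-0.147, -0.853, -0.5] TCP [0.4692, 0.2703, 0.1305]
turn [-0.0, -0.0, 17.3] shift [149.8, -221.1, 0.0] d [0.113, -0.859, -0.5] TCP [0.619, 0.0492, 0.1305]
turn [-90.6, 2.1, 13.2] shift [143.0, -247.5, 11.7] d [0.113, -0.859, -0.5] TCP [0.619, 0.0492, 0.1305]
turn [0.0, 0.0, -0.0] shift [0.0, 0.0, -107.0] d [0.113, -0.859, -0.5] TCP [0.619, 0.0492, 0.0235]
turn [0.0, 0.0, -0.0] shift [22.2, -168.5, -107.0] d [0.113, -0.859, -0.5] TCP [0.6411, -0.1193, 0.0235]
turn [0.0, 0.0, -0.0] shift [22.2, -168.5, -109.0] d [0.113, -0.859, -0.5] TCP [0.6411, -0.1193, 0.0215]
```

Request:
{"op": "carry_out", "data": {
  "increments": [
    [-9.9,1.7,0,-1,-3,5,0.6],
    [-19.8,3.5,0,-1,-6,5,0.6],
    [-29.7,5.2,0,-2,-9,5,0.6],
    [-39.6,7,-0.1,-3,-12,5,0.6],
    [-49.4,8.7,-0.1,-4,-15,6,0.6],
    [-59.3,10.5,-0.2,-5,-18,7,0.6],
    [-69.2,12.2,-0.2,-5,-21,8,0.6],
    [-79,14,-0.3,-6,-24,10,0.6],
    [-89,15.7,-0.3,-6.7,-26.5,11.7,0.6],
    [-89,15.7,-0.3,20,-60,11.7,0.6],
    [-89.8,9,6.4,50,-100,11.7,0.6],
    [-90.6,2.1,13.2,80,-150,11.7,0.6],
    [-90.6,2.1,13.2,110,-200,11.7,0.6],
    [-90.6,2.1,13.2,143,-247.5,11.7,0.6],
    [-90.6,2.1,13.2,143,-247.5,11.7,0.6],
    [-90.6,2.1,13.2,143,-247.5,11.7,0.6]
  ]
}}

```text
clock: 15.18
tool_pos: [0.6166, 0.0475, 0.1251]
orientation: [-119.7, -0.0, -173.0]
force: [-0.4, 0.3, -0.9]
opening: 0.0559
```

```bash
python3 - <<'E'
from h import *
s,cs=shot("scene");cv2.imwrite("pics/s3.png",s["pixels"])
D=np.array([.639,-.103])
go([*D,.033],7.5,-60)
E
```

```text
turn [0.3, 0.1, 0.4] shift [24.5, -167.8, -101.7] d [0.113, -0.859, -0.5] TCP [0.6411, -0.1193, 0.0235]
```

View pics/s3.png

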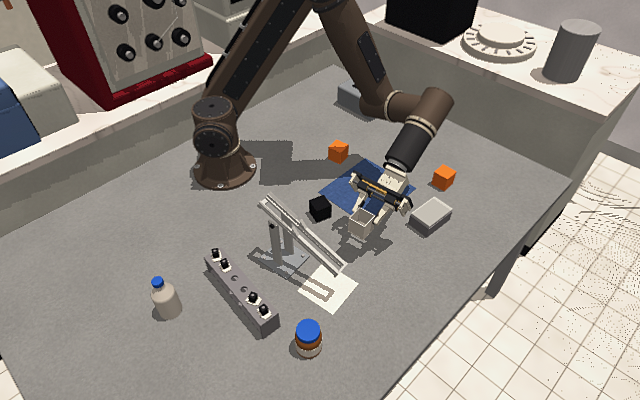

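Request:
{"op": "carry_out", "data": {
  "increments": [
    [0,0,0,0,0,-50,0.6],
    [0,0,0,0,0,-95,0.6],
    [0,0,0,5,-35,-95,0.6],
    [0,0,0,10,-70,-95,0.6],
    [0,0,0,15,-105,-95,0.6],
    [0,0,0,19,-140,-95,0.6],
    [0,0,0,22,-168,-95,0.6],
    [0,0,0,22,-168,-95,0.6],
    [0,0,0,22,-168,-95,0.6],
    [0,0,0,22,-168,-95,0.6]
  ]
}}

```text
clock: 16.48
tool_pos: [0.6394, -0.1181, 0.0305]
orientation: [-119.7, 0.1, -172.8]
force: [-0.7, -0.9, -0.4]
opening: 0.0554
```

```bash
python3 - <<'E'
from h import *
D=np.array([.639,-.103])
go([*D,.0315],7.5,-60)
s,cs=shot("scene");cv2.imwrite("pics/s4.png",cv2.resize(s["pixels"][170:330,230:450],None,fx=3.5,fy=3.5,interpolation=cv2.INTER_CUBIC))
E
```

```text
turn [0.2, 0.1, 0.3] shift [1.8, -1.2, -8.5] d [0.113, -0.859, -0.5] TCP [0.6411, -0.1193, 0.022]
```

View pics/s4.png

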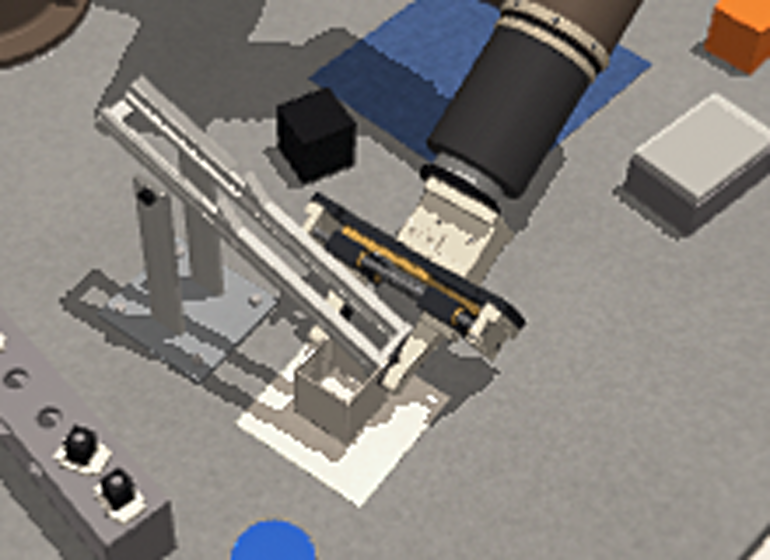

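Request:
{"op": "carry_out", "data": {
  "increments": [
    [0,0,0,1.8,-1.2,-6,0.6],
    [0,0,0,1.8,-1.2,-8.5,0.6],
    [0,0,0,1.8,-1.2,-9.5,0.6],
    [0,0,0,1.8,-1.2,-9.5,0.6]
  ]
}}

```text
clock: 17.02
tool_pos: [0.6407, -0.1209, 0.0214]
orientation: [-119.7, 0.1, -172.9]
force: [0.5, 0.2, 1.6]
opening: 0.0559
```

Request:
{"op": "carry_out", "data": {
  "increments": [
    [0,0,0,0,0,0,0.45],
    [0,0,0,0,0,0,0.2],
    [0,0,0,0,0,0,0],
    [0,0,0,0,0,0,0],
    [0,0,0,-3,20,2,0],
    [0,0,0,-6,45,6,0],
    [0,0,0,-11,85,15,0],
    [0,0,0,-18,140,30,0],
    [0,0,0,-22,170,80,0],
    [0,0,0,-22,170,140,0],
    [0,0,0,-22,170,200,0],
    [0,0,0,-22,170,260,0],
    [0,0,0,-22,170,260,0]
  ]
}}

```text
clock: 18.65
tool_pos: [0.6196, 0.05, 0.2855]
orientation: [-120.0, 0.5, -172.9]
force: [0.4, -0.3, -1.6]
opening: 0.0875
```

```bash
python3 - <<'E'
from h import *
s,cs=shot("scene");cv2.imwrite("pics/s5.png",cv2.resize(s["pixels"][150:350,200:450],None,fx=3,fy=3,interpolation=cv2.INTER_CUBIC))
o=ctrl.get_obs();print(o["joint_pos"].round())
G=[.48,-.293,.40]
for y in(0,-30,-60): go(G,y,0,0,0)
E
```

```text
[ 47.  27. -19.  42. -91. -58.]
turn [60.0, 4.0, -6.3] shift [-138.8, -342.4, 117.1] d [0.0, 0.0, -1.0] TCP [0.48, -0.293, 0.4]
turn [59.9, -11.9, -33.5] shift [-138.8, -342.4, 117.1] d [0.0, 0.0, -1.0] TCP [0.48, -0.293, 0.4]
turn [56.8, -28.0, -60.4] shift [-138.8, -342.4, 117.1] d [0.0, 0.0, -1.0] TCP [0.48, -0.293, 0.4]
```

View pics/s5.png

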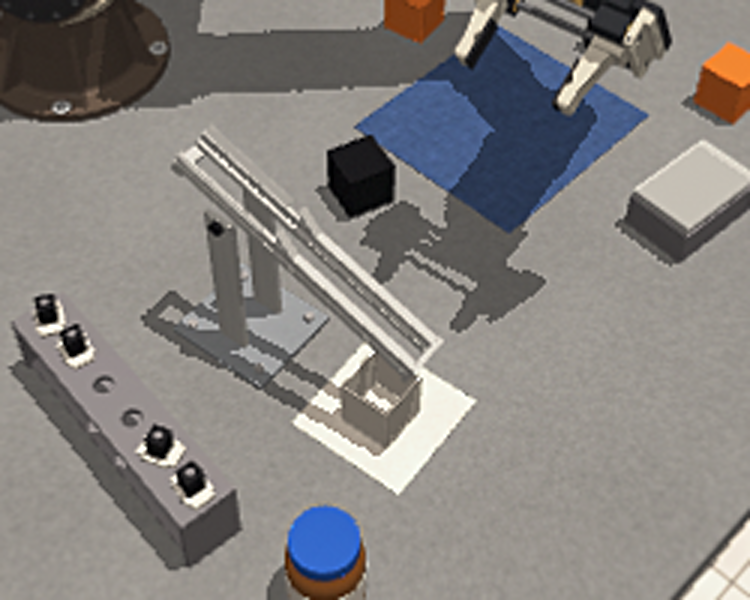

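Request:
{"op": "carry_out", "data": {
  "increments": [
    [10,0.7,-1,-10,-20,60,0],
    [20,1.3,-2,-30,-60,117,0],
    [30,2,-3,-50,-100,117,0],
    [40,2.7,-4,-70,-150,117,0],
    [50,3.3,-5,-90,-200,117,0],
    [60,4,-6.3,-110,-250,117,0],
    [60,4,-6.3,-135,-300,117,0],
    [60,4,-6.3,-135,-322,80,0],
    [60,4,-6.3,-135,-322,30,0],
    [60,4,-6.3,-135,-322,-5,0],
    [60,4,-6.3,-135,-322,-5,0],
    [60,4,-6.3,-135,-322,-5,0],
    [60,4,-6.3,-135,-322,-5,0]
  ]
}}

```text
clock: 20.32
tool_pos: [0.4845, -0.273, 0.2778]
orientation: [-179.8, 0.0, -179.8]
force: [1.1, 0.3, 0.9]
opening: 0.0875
```

```bash
python3 - <<'E'
from h import *
p,c=shot("wrist");o=ctrl.get_obs();print(o["tool_pos"],o["orientation"])
im=p["pixels"].astype(int);cv2.imwrite("pics/w5.png",p["pixels"])
g=im.max(2)
m=np.zeros((400,640),bool);m[60:235]=(g<70)[60:235]
for q in quad(p,c,m,.104): print(q)
s,cs=shot("scene");b=np.array([[342,405],[421,377]])/3+[200-.4,150-.4];w=onz(cs,b,.06);print("cup",w.mean(0))
E
```

```text
[ 0.48438994 -0.27296884  0.2776751 ] [-1.79801494e+02  1.16613660e-02 -1.79780610e+02]
(array([220., 142.]), array([ 603. , -313.8]), array([19.4, 22.8]), 88.9, np.int32(265))
(array([260., 146.]), array([ 556.5, -309.8]), array([21.8, 18.1]), 23.0, np.int32(217))
(array([379., 157.]), array([ 417.4, -297.3]), array([19.7, 21.8]), 77.7, np.int32(265))
(array([419., 160.]), array([ 370.6, -293.9]), array([18.3, 23.6]), 61.7, np.int32(269))
(array([104., 230.]), array([ 757.9, -207. ]), array([154.9,  11.8]), 0.0, np.int32(1072))
(array([540., 230.]), array([ 208.4, -208.9]), array([156.9,  11.8]), 0.3, np.int32(1170))
cup [ 0.64869229 -0.11559943  0.06      ]
```

View pics/w5.png

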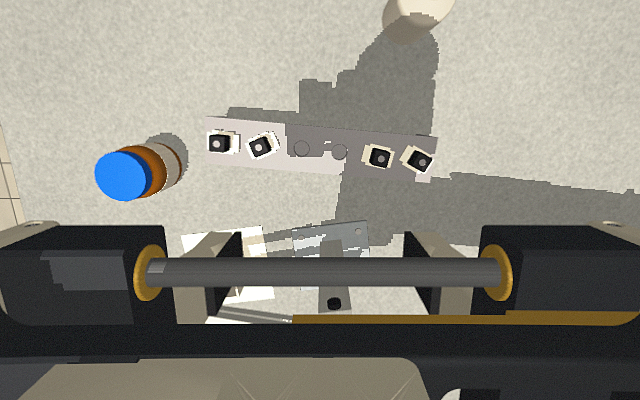

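```bash
python3 - <<'E'
from h import *
im=cv2.imread("pics/w5.png")
a=cv2.resize(im[120:180,195:290],None,fx=8,fy=5,interpolation=cv2.INTER_CUBIC) if 0 else cv2.resize(im[120:182,195:290],None,fx=8,fy=8,interpolation=cv2.INTER_CUBIC)[:, :760]
b=cv2.resize(im[130:192,355:450],None,fx=8,fy=8,interpolation=cv2.INTER_CUBIC)[:, :760]
v=np.vstack([a,b]);v=cv2.resize(v,None,fx=.6,fy=.6);print(v.shape);cv2.imwrite("pics/w5z.png",v)
E
```

```text
(595, 456, 3)
```

View pics/w5z.png

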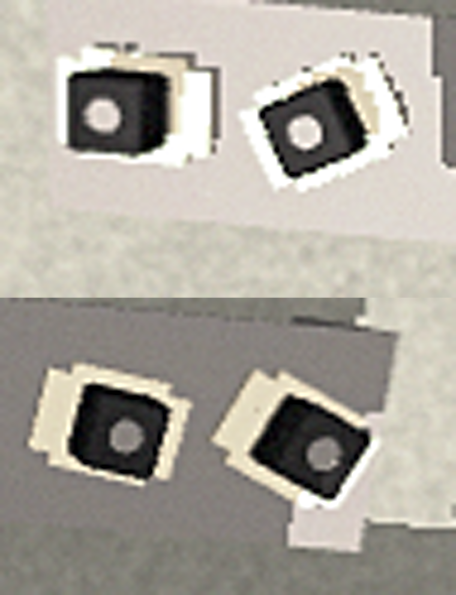

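Request:
{"op": "carry_out", "data": {
  "increments": [
    [0,0,0,-5,20,40,0],
    [0,0,0,-10,60,40,0],
    [0,0,0,-20,110,38,0],
    [0,0,0,-29,168,35,0],
    [0,0,0,-29,168,33,0],
    [0,0,0,-29,168,33,0],
    [0,0,0,-29,168,33,0]
  ]
}}

```text
clock: 21.3
tool_pos: [0.4548, -0.1057, 0.3094]
orientation: [-179.8, -0.1, -179.9]
force: [0.3, 0.1, 0.1]
opening: 0.0875
```

```bash
python3 - <<'E'
from h import *
import pickle
p,c=shot("wrist");o=ctrl.get_obs();print(o["tool_pos"],o["orientation"],o["joint_pos"].round(),p["intrinsics"][0][0])
cv2.imwrite("pics/m1.png",p["pixels"]);pickle.dump((p["intrinsics"],c),open("m1.pkl","wb"))
X=[[.454,-.1275,.216]];print(proj(c,X))
t,ct=shot("top");cv2.imwrite("pics/t3.png",t["pixels"])
E
```

```text
[ 0.45475884 -0.10582226  0.30924355] [-1.79828042e+02 -1.24659833e-01 -1.79893354e+02] [ 11.  -3. -13.   0. -80. -11.] 311.50140693521377
[[322.54746999 170.8885309 ]]
```

Request:
{"op": "carry_out", "data": {
  "increments": [
    [0,0,0,0,25,0,0],
    [0,0,0,0,50,0,0],
    [0,0,0,0,50,0,0],
    [0,0,0,0,50,0,0]
  ]
}}

```text
clock: 21.9
tool_pos: [0.4547, -0.0555, 0.3091]
orientation: [-179.8, -0.1, -179.8]
force: [0.2, -0.6, 1.0]
opening: 0.0878
```

```bash
python3 - <<'E'
from h import *
import pickle
p,c=shot("wrist");o=ctrl.get_obs();print(o["tool_pos"],o["orientation"])
cv2.imwrite("pics/m2.png",p["pixels"]);pickle.dump((p["intrinsics"],c),open("m2.pkl","wb"))
X=[[.454,-.1275,.216]];u2=proj(c,X);print(u2)
c1=pickle.load(open("m1.pkl","rb"))[1];u1=proj(c1,X)
cr=[]
for n,u in(("m1",u1),("m2",u2)):
    im=cv2.imread(f"pics/{n}.png");x,y=int(u[0,0]),int(u[0,1]);y0=max(0,y-60);x0=x-140
    print(n,"crop",x0,y0);cr.append(cv2.resize(im[y0:y0+120,x0:x0+260],None,fx=3,fy=2.5,interpolation=cv2.INTER_CUBIC))
    print(cr[-1].shape)
cv2.imwrite("pics/m.png",np.vstack(cr))
E
```

```text
[ 0.45461628 -0.05566199  0.30907096] [-1.79821930e+02 -1.40723071e-01 -1.79851552e+02]
[[322.55480365 114.56568344]]
m1 crop 182 110
(300, 780, 3)
m2 crop 182 54
(300, 780, 3)
```

View pics/m.png

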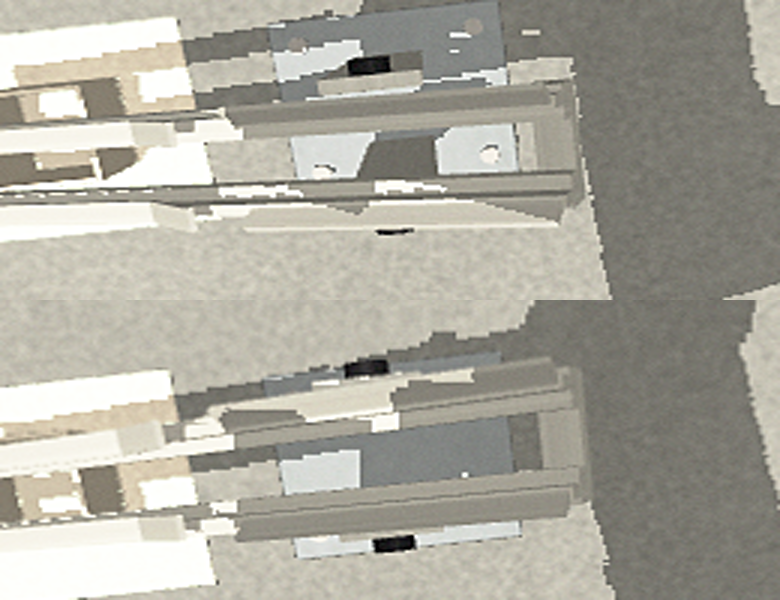

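```bash
python3 - <<'E'
from h import *
import pickle
O=np.array([.677,-.098,.125]);y=np.radians(7.5);xs=np.array([-np.cos(y),-np.sin(y),0])
T=np.cos(np.radians(22))*xs+np.sin(np.radians(22))*np.array([0,0,1]);ys=np.cross([0,0,1],xs);zt=np.cross(T,ys)
for n,(x0,y0) in(("m1",(182,110)),("m2",(182,54))):
    c=pickle.load(open(n+".pkl","rb"))[1];im=cv2.imread(f"pics/{n}.png")
    for lab,yy,zz in(("slot+",.0095,0),("slot-",-.0095,0),("wall+",.015,.009),("wall-",-.015,.009)):
        P=[O+s*T+yy*ys+zz*zt for s in(.19,.24,.28)]
        print(n,lab,((proj(c,P)-[x0,y0])*[3,2.5]).round().tolist())
    cross=[O+s*T for s in(.21,.235,.26)]
    for X in cross:
        u=proj(c,[X])[0];col=int(round(u[0]));print(col,"row0",int(u[1])-30,im[int(u[1])-30:int(u[1])+31,col].mean(1).astype(int).tolist())
E
```

```text
m1 slot+ [[270.0, 136.0], [410.0, 128.0], [536.0, 120.0]]
m1 slot- [[280.0, 183.0], [418.0, 178.0], [542.0, 173.0]]
m1 wall+ [[253.0, 126.0], [396.0, 117.0], [526.0, 108.0]]
m1 wall- [[269.0, 202.0], [409.0, 198.0], [536.0, 194.0]]
291 row0 142 [194, 182, 181, 183, 177, 173, 221, 186, 140, 150, 127, 127, 130, 126, 126, 137, 167, 162, 166, 159, 158, 170, 226, 222, 220, 219, 218, 220, 218, 221, 220, 219, 219, 229, 83, 160, 252, 248, 253, 191, 96, 148, 165, 159, 162, 163, 151, 100, 96, 171, 145, 199, 195, 193, 194, 196, 188, 195, 211, 232, 176]
315 row0 141 [184, 183, 185, 178, 222, 229, 184, 143, 141, 128, 128, 128, 135, 129, 137, 170, 164, 173, 162, 164, 166, 128, 127, 130, 117, 108, 110, 107, 106, 102, 104, 104, 108, 107, 107, 105, 108, 109, 103, 104, 87, 244, 252, 248, 252, 158, 141, 97, 83, 243, 240, 200, 194, 198, 194, 194, 192, 195, 192, 242, 206]
340 row0 139 [234, 230, 119, 123, 126, 127, 151, 151, 140, 127, 124, 129, 133, 131, 144, 168, 165, 165, 166, 157, 149, 206, 220, 217, 214, 216, 212, 214, 216, 213, 216, 215, 214, 220, 217, 219, 217, 216, 219, 234, 136, 100, 168, 166, 15
[... 566 characters left out ...]
145, 170, 144, 140, 136, 138, 138, 139, 140, 135, 122, 197, 248]
315 row0 85 [206, 214, 218, 209, 109, 120, 126, 125, 128, 128, 128, 154, 158, 105, 152, 146, 150, 147, 145, 146, 113, 121, 132, 131, 132, 130, 133, 132, 132, 128, 129, 126, 130, 130, 129, 129, 128, 126, 131, 134, 133, 127, 130, 164, 161, 157, 155, 159, 159, 130, 169, 148, 143, 137, 138, 137, 135, 139, 142, 130, 126]
341 row0 82 [142, 136, 129, 126, 129, 126, 128, 128, 126, 138, 163, 158, 115, 160, 164, 168, 158, 161, 155, 125, 126, 131, 132, 128, 131, 129, 127, 129, 126, 129, 128, 130, 128, 129, 129, 130, 127, 127, 126, 129, 131, 130, 126, 169, 157, 160, 157, 160, 157, 122, 170, 151, 142, 136, 137, 141, 140, 138, 146, 133, 129]
```

Request:
{"op": "carry_out", "data": {
  "increments": [
    [0,0,-10,10,-20,20,0],
    [0,0,-20,30,-50,30,0],
    [0,0,-30,50,-80,30,0],
    [0,0,-40,70,-110,30,0],
    [0,0,-50,90,-150,30,0],
    [0,0,-60,110,-190,30,0],
    [0,0,-70,130,-230,0,0],
    [0,0,-80,151.5,-257,-50,0],
    [0,0,-90,151.5,-257,-100,0],
    [0,0,-91,151.5,-257,-129,0],
    [0,0,-91,151.5,-257,-129,0],
    [0,0,-91,151.5,-257,-129,0],
    [0,0,-91,151.5,-257,-129,0]
  ]
}}

```text
clock: 23.58
tool_pos: [0.607, -0.3124, 0.1823]
orientation: [180.0, -0.1, 89.2]
force: [0.1, 1.0, 0.4]
opening: 0.0876
```

```bash
python3 - <<'E'
from h import *
p,c=shot("wrist");im=p["pixels"]
a=go([.6064,-.3127,.092],-91,0,0,0);print(ctrl.get_obs()["joint_pos"].round())
g=im.max(2);m=np.zeros((400,640),bool);m[40:300]=(g<70)[40:300]
for q in quad(p,c,m,.104): print(q)
print(proj(c,[[.6064,-.3127,.104]]))
cv2.imwrite("pics/w6.png",im)
# preview of place move
xs=np.array([-.9914,-.1305,0]);M=np.array([.454,-.1268,.216]);zt=np.array([.9914*np.sin(np.radians(22)),.1305*np.sin(np.radians(22)),np.cos(np.radians(22))])
b=go([.6064,-.3127,.16],-91,0,0,0)
for h in(.06,.020): go(M+zt*h,-82.5,-22,0,0,o=b)
E
```

```text
turn [-0.1, -0.0, -0.2] shift [-0.5, -0.5, -90.1] d [0.0, -0.0, -1.0] TCP [0.6064, -0.3127, 0.092]
[-11.  22.   1.  -0. -69. -80.]
(array([327., 142.]), array([ 558.2, -309. ]), array([19.1, 18.3]), 22.0, np.int32(410))
(array([323., 194.]), array([ 604.5, -312.5]), array([18.5, 22.2]), 83.4, np.int32(420))
(array([319., 261.]), array([ 671.1, -315.1]), array([608.6,  76.2]), 89.2, np.int32(21884))
(array([232., 290.]), array([ 701.4, -367.5]), array([124.2,  15.2]), 89.0, np.int32(417))
(array([165., 294.]), array([ 700. , -469.9]), array([20.4, 14.1]), 88.7, np.int32(200))
(array([429., 292.]), array([ 704.1, -212.9]), array([24.8, 14.2]), 89.4, np.int32(317))
(array([480., 294.]), array([ 704.5, -159. ]), array([20.5, 14.1]), 89.6, np.int32(202))
[[323.13851066 196.51997096]]
turn [-0.1, -0.0, -0.2] shift [-0.5, -0.5, -22.1] d [0.0, -0.0, -1.0] TCP [0.6064, -0.3127, 0.16]
turn [-1.2, 22.0, 8.4] shift [-130.1, 188.8, 111.6] d [-0.371, -0.049, -0.927] TCP [0.4763, -0.1239, 0.2716]
turn [-1.2, 22.0, 8.4] shift [-145.0, 186.9, 74.5] d [-0.371, -0.049, -0.927] TCP [0.4614, -0.1258, 0.2345]
```

Request:
{"op": "carry_out", "data": {
  "increments": [
    [0,0,0,-0.5,-0.5,-45,0.1],
    [0,0,0,-0.5,-0.5,-80,0.3],
    [0,0,0,-0.5,-0.5,-90,0.4],
    [0,0,0,-0.5,-0.5,-90,0.7],
    [0,0,0,-0.5,-0.5,-90,0.9],
    [0,0,0,-0.5,-0.5,-90,0.9],
    [0,0,0,-0.5,-0.5,-90,0.9],
    [0,0,0,-0.5,-0.5,-90,0.9],
    [0,0,0,-0.5,-0.5,-50,0.9],
    [0,0,0,-0.5,-0.5,0,0.9],
    [0,0,0,-0.5,-0.5,40,0.9],
    [0,0,0,-0.5,-0.5,80,0.9],
    [0,0,0,-0.5,-0.5,100,0.9],
    [0,0,0,-0.5,-0.5,100,0.9]
  ]
}}

```text
clock: 25.38
tool_pos: [0.6063, -0.3127, 0.2823]
orientation: [180.0, -0.1, 89.2]
force: [0.4, -0.9, 0.2]
opening: 0.0086
```

```bash
cat >> h.py <<'E'
xs=np.array([-.9914,-.1305,0]);M=np.array([.454,-.1268,.216])
zt=np.array([.9914*np.sin(np.radians(22)),.1305*np.sin(np.radians(22)),np.cos(np.radians(22))])
def place():
    for h in(.09,.030,.020): go(M+zt*h,-82.5,-22,0,0)
E
python3 - <<'E'
from h import *
place()
p,c=shot("wrist");cv2.imwrite("pics/w7.png",p["pixels"])
E
```

```text
turn [-1.4, 22.0, 8.2] shift [-118.9, 190.3, 17.1] d [-0.371, -0.049, -0.927] TCP [0.4874, -0.1224, 0.2994]
turn [-1.4, 22.0, 8.2] shift [-141.2, 187.4, -38.5] d [-0.371, -0.049, -0.927] TCP [0.4651, -0.1253, 0.2438]
turn [-1.4, 22.0, 8.2] shift [-144.9, 186.9, -47.8] d [-0.371, -0.049, -0.927] TCP [0.4614, -0.1258, 0.2345]
```

View pics/w7.png

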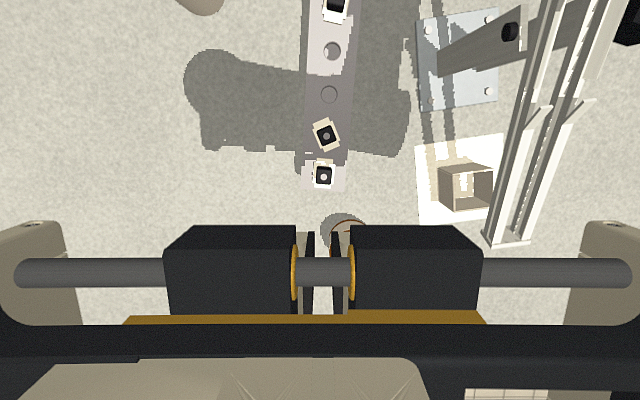

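```bash
python3 - <<'E'
from h import *
p,c=shot("wrist");im=p["pixels"]
print(proj(c,[[.6064,-.3127,.104]]))
g=im.min(2)
for r in range(156,200,2): print(r,"".join("#" if im[r,x].max()<80 else "W" if g[r,x]>242 else "+" if g[r,x]>215 else "." for x in range(296,352)))
m=np.zeros((400,640),bool);m[100:200,290:360]=(im.max(2)<70)[100:200,290:360]
for q in quad(p,c,m,.104):print(q)
m[:]=False;m[156:200,296:352]=g[156:200,296:352]>242
for q in quad(p,c,m,.08):print(q)
E
```

```text
[[322.66653616 177.42462591]]
156 ........................................................
158 ........................................................
160 ........................................................
162 .........+.....+....WWWWWWWW............................
164 .........+.....+.........WWWWW...................+......
166 ...............+.................WWWWWW++......+++......
168 .....+.........+....#############..WWWW.++.++++++.......
170 .....+.........+...+###############+WW+....+............
172 .....+.........+....############.##.WW..................
174 ..............+.....###############.WW.........+........
176 ..............+.....####.+++++.####WWW..................
178 ................W..#####++...+.####WWW..................
180 ................WWW.####..+++.#####WW+.....+............
182 ................WWW###############.WW+..................
184 ..................W+##############.WW...................
186 ..................WWWWWWWWWWWWWWWWW.....................
188 ..................WWWWWWWWWWWWWWWW+.....................
190 ........................................................
192 .............................................+..........
194 ........................................................
196 ........................................................
198 ........................................................
(array([325., 136.]), array([ 558. , -308.8]), array([18.7, 18.1]), 22.6, np.int32(216))
(array([322., 176.]), array([ 604.7, -312.4]), array([17.9, 21.1]), 84.5, np.int32(196))
(array([325., 180.]), array([ 609.8, -312.7]), array([26.8, 31.8]), 84.3, np.int32(136))
```

Request:
{"op": "carry_out", "data": {
  "increments": [
    [0,0,0,0,0,-60,0.2],
    [0,0,0,0,0,-120,0.2],
    [0,0,0,0,0,-170,0.3],
    [0,0,0,0,0,-199.5,0.4],
    [0,0,0,0,0,-199.5,0.5],
    [0,0,0,0,0,-199.5,0.7],
    [0,0,0,0,0,-199.5,0.9],
    [0,0,0,0,0,-199.5,0.9],
    [0,0,0,0,0,-199.5,0.9],
    [0,0,0,0,0,-199.5,0.9]
  ]
}}

```text
clock: 26.72
tool_pos: [0.6057, -0.3124, 0.081]
orientation: [-179.9, -0.1, 89.2]
force: [-0.1, 0.6, -0.2]
opening: 0.0092
```

```bash
python3 - <<'E'
from h import *
p,c=shot("wrist");s,cs=shot("scene");t,ct=shot("top")
o=ctrl.get_obs();print(o["opening"],o["tool_pos"],proj(c,[[.6064,-.3127,.104],[.6064,-.3127,.08]]),proj(cs,[[.6064,-.3127,.104],o["tool_pos"]]))
u=proj(cs,[o["tool_pos"]])[0].astype(int)
a=cv2.resize(p["pixels"][130:330,220:420],(400,400),interpolation=cv2.INTER_CUBIC)
b=cv2.resize(s["pixels"][u[1]-50:u[1]+50,u[0]-50:u[0]+50],(400,400),interpolation=cv2.INTER_CUBIC)
print(u)
cv2.imwrite("pics/last.png",np.hstack([a,b]))
E
```

```text
0.00872293326930468 [ 0.60557141 -0.3123859   0.08066626] [[323.89746997 242.07542486]
 [323.65291159 227.86746063]] [[261.97982885 306.48936116]
 [262.75908019 310.84613518]]
[262 310]
```

View pics/last.png

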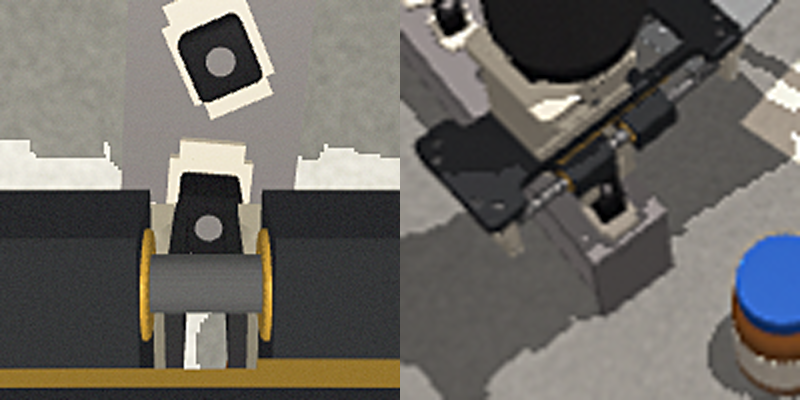

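```bash
python3 - <<'E'
from h import *
o=ctrl.get_obs();p,c=shot("wrist");im=p["pixels"]
Rt=R.from_euler('xyz',o["orientation"],degrees=True)
for z in(0,-.01,-.02,-.03,-.04,-.06,-.08):
    print(z,[proj(c,[o["tool_pos"]+Rt.apply([x,y,z])]).round()[0].tolist() for x in(-.0095,-.0044,.0044,.0095) for y in (0,)])
print("cap corners top",[proj(c,[[.6055+a,-.3124+b,.104]]).round()[0].tolist() for a in(-.0095,.0095) for b in(-.0095,.0095)])
for r in range(196,330,4): print(r,"".join("#" if (v:=im[r,x].mean())<30 else "d" if v<60 else "-" if v<110 else "+" if v<170 else "." if v<215 else "W" for x in range(285,365)))
E
```

```text
0 [[310.0, 227.0], [317.0, 227.0], [331.0, 227.0], [339.0, 227.0]]
-0.01 [[309.0, 233.0], [317.0, 233.0], [331.0, 233.0], [339.0, 233.0]]
-0.02 [[308.0, 239.0], [317.0, 239.0], [332.0, 239.0], [340.0, 239.0]]
-0.03 [[307.0, 246.0], [316.0, 246.0], [332.0, 246.0], [341.0, 246.0]]
-0.04 [[306.0, 253.0], [316.0, 253.0], [333.0, 253.0], [342.0, 253.0]]
-0.06 [[304.0, 272.0], [315.0, 272.0], [334.0, 272.0], [345.0, 272.0]]
-0.08 [[302.0, 296.0], [314.0, 296.0], [336.0, 296.0], [349.0, 296.0]]
cap corners top [[308.0, 226.0], [341.0, 225.0], [308.0, 256.0], [341.0, 256.0]]
196 ++++++++++++++++++++++++++++++++++++++++++++++++++++++++++++++++++++++++++++++++
200 +++++++++++++++++++++++++...++++++++++++++++++++++++++++++++++++++++++++++++++++
204 +++++++++++++++++++++++++WWWWWWWWWWWWWWWWWWWWWWWWWWWWWWWWW++++++++++++++++++++++
208 ++++++++++++++++++++++++.WWWWWWWWWWWWWWWWWWWWWWWWWWWWWWWW+++++++++++++++++++++++
212 ++++++++++++++++++++WWWWWWWWWWWWWWWWWWWWWWWWWWWWWWWWWWWWW.W..+++++++++++++++++++
216 +++++++++++++++++++WWWWWWW.+d----++....WWWWWWWWWWWWWWWWWWWWWW+++++++++++++++++++
220 ++++++++++++
[... 1663 characters left out ...]
+++---+++-#ddd--dddd
300 ddddddd---d#-+++++ddddddddd#WWWWW+++++++++++++++#ddddddddd+++++-#d---ddddddddddd
304 dddddddddd##-+++++ddddddddd-WWWWW+++++++++++++++dddddddddd+++++d##d#d#dddddddddd
308 dddddd##ddddd+++++ddddddddd-WWWWW+++++++++++++++-ddddddddd+++++d####d#dddddddddd
312 dddddd##dd##d+++++ddddddddd+WWWWW.W+++++++++++++ddddddddd-++++------------------
316 --------------------------------------------------------------------------------
320 --------------------------+-----------------------------------------------------
324 d##dd#ddd###d#d#d#d###dddd#d#dd#dddd##dddd#dd#dddddd##dd##d#d#dddddddd#ddddddddd
328 dddddddddddddddddddddddddddddddddddddddddddddddddddddddddddddddddddddddddddddddd
```

```bash
python3 - <<'E'
from h import *
p,c=shot("wrist");K=p
def dots(im,c,guess,z=.104,r=22):
    u=proj(c,[[*guess,z]])[0].astype(int);x0,y0=u-r
    g=im[y0:y0+2*r,x0:x0+2*r].max(2);d=(g<75).astype(np.uint8)
    n,l,s,ct=cv2.connectedComponentsWithStats(d);i=1+np.argmax(s[1:,4]);f=(l==i).astype(np.uint8)
    cs,h=cv2.findContours(f,cv2.RETR_CCOMP,cv2.CHAIN_APPROX_NONE)
    holes=[k for k,hh in zip(cs,h[0]) if hh[3]>=0 and len(k)>8]
    if not holes: return None
    k=max(holes,key=len).reshape(-1,2).mean(0);return k+[x0,y0]
views=[("w5",[0.48438994,-0.27296884,0.2776751],[-179.801494,0.0117,-179.78061]),("w6",[.607,-.3124,.1823],[180,-.1,89.2]),("w7",[.6063,-.3127,.2823],[180,-.1,89.2]),("now",None,None)]
for nm,gs in(("c5",(.558,-.309)),("c6",(.605,-.3125))):
    A=[];B=[];U=[]
    for n,t,e in views:
        if n=="now": im=p["pixels"];cc=c
        else: im=cv2.imread(f"pics/{n}.png");cc=cam(K,dict(tool_pos=np.array(t),orientation=e))
        if n=="now" and nm=="c6": k=np.array([324,244.5])
        else: k=dots(im,cc,gs)
        print(nm,n,k)
        if k is None: continue
        d=ray(cc,[k])[0];d/=np.linalg.norm(d);Q=np.eye(3)-np.outer(d,d);A.append(Q);B.append(Q@cc[3])
    X=np.linalg.solve(sum(A),sum(B));print(X.round(4),[float(np.linalg.norm(q@X-b)*1000) for q,b in zip(A,B)])
E
```

```text
c5 w5 [257.91666667 147.04166667]
c5 w6 [326.96666667 142.5       ]
c5 w7 [326.04545455 135.63636364]
c5 now [329.75555556 160.75555556]
[ 0.5578 -0.3091  0.1147] [0.6597708591993254, 0.1784335685734293, 0.4494292435516722, 0.3090337384184663]
c6 w5 [215.76 143.64]
c6 w6 [323.18518519 197.2962963 ]
c6 w7 [323.33333333 176.54166667]
c6 now [324.  244.5]
[ 0.6057 -0.3126  0.1101] [1.0478482046031157, 0.17672915138712814, 0.3848164017218212, 0.5672142518449723]
```

Request:
{"op": "carry_out", "data": {
  "increments": [
    [0,0,0,0,0,0,1],
    [0,0,0,0,0,0,1],
    [0,0,0,0,0,0,1],
    [0,0,0,0,0,20,1],
    [0,0,0,0,0,60,1],
    [0,0,0,0,0,60,1]
  ]
}}

```text
clock: 27.72
tool_pos: [0.6077, -0.3133, 0.1446]
orientation: [179.8, 0.0, 89.2]
force: [-0.5, 0.1, 0.2]
opening: 0.0006
```

```bash
python3 - <<'E'
from h import *
p,c=shot("wrist");im=p["pixels"];cv2.imwrite("pics/w8.png",im)
print(proj(c,[[.6057,-.3126,.11],[.6057,-.3126,.17]]))
for r in range(180,316,3): print(r,"".join("#" if (v:=im[r,x].mean())<30 else "d" if v<60 else "-" if v<110 else "+" if v<170 else "." if v<215 else "W" for x in range(285,365)))
E
```

```text
[[324.69290683 208.88482745]
 [325.43183341 239.36186662]]
180 +++++++++++++++++++++++++++++.WWWWWWWWWWWWWWWWWWWWWWWW.++++++++++++++++++++.W.WW
183 +++++++++++++++++++++++++++++WWWWWWWWWWWWWWWWWWWWWWWWW+++++++++++++++++++++W..W.
186 +++++++++++++++++++++++++.WWWWWWWWWW.WWWWWWWWWWWWWWWWW...+++++++++++++++++.WWW..
189 +++++++++++++++++++++++++WWWWWW+++++......WWWWWWWWWWWWWWW+++++++++++++++++.W.W..
192 W++++++++++++++++++++++++WWWW+#####d###############-WWWW.-++++++++++++++++W.....
195 WWWWWW.++++++++++++++++++WWWWd###d#d################+WW.WWWWW+++++++++++++WWWW.W
198 ..WWWW++++++++++++++++++.WWWW##d#ddddddddddd#dddddd#dWWW+++++++++++++++++.WWWWWW
201 WWWWWW++++++++++++++++++WWWW+##dddddddddddddddddddd##WWW+++++++++++++++++WWWWWWW
204 ...WWW++++++++++++++++++WWWW-###ddddd++++++-d#d#ddd#-WW.+++++++++++++++-+WWWWWWW
207 W...WW+++++++++++++++++.WWWWd#ddd##++++++++++-ddddd#WWWWWWWWWWWWWWWWWWWWWWWWWWW.
210 WWWWW.+++++++++++++++++.WWWW##ddd##-+++++++++ddddd##WWWWWWWWWWWWWWWWWWWW.WWW....
213 .WWWWWWWWWWWWWWWWWWWWWWWWWW+#ddd#d###d----dd#d#ddd#-WWWWWWWWWWWWWWWWWWWW..WWWWWW
216 WW.WWWWWWWWWWWWWW
[... 2168 characters left out ...]
dddddddddddddddddddd
294 dddddddddddddddddddddd-++--+-dddddddd++dddddddd-+--++-dddddddddddddddddddddddddd
297 ddddddddddddddddddddddd++--+-dddddddd++dddddddd-+--++ddddddddddddddddddddddddddd
300 dddddddddddddddddddddd#---++ddddddddd++dddddddd-++---#dddddddddddddddddddddddddd
303 dddddddddddddddddddddd###d++ddddddddd++dddddddd-++d###dddddddddddddddddddddddddd
306 dddddddddddddddddddddd#d#d++-dddddddd++dddddddd-++d#d#dddddddddddddddddddddddddd
309 ddddddddddddddddddddddd##d++ddddddddd++ddddddd--++------------------------------
312 ddddddddddddddddddddddd##d++-dddddddd++ddddddd----------------------------------
315 --------------------------------------------------------------------------------
```

Request:
{"op": "carry_out", "data": {
  "increments": [
    [0,0,0,-2,0.5,0,0.5],
    [0,0,0,-2,0.5,0,0],
    [0,0,0,-2,0.5,0,0],
    [0,0,0,-2,0.5,0,0],
    [0,0,0,-2,0.5,0,0],
    [0,0,0,-2,0.5,-30,0],
    [0,0,0,-2,0.5,-60,0],
    [0,0,0,-2,0.5,-82,0],
    [0,0,0,-2,0.5,-82,0],
    [0,0,0,-2,0.5,-82,0.2],
    [0,0,0,-2,0.5,-82,0.4],
    [0,0,0,-2,0.5,-82,0.6],
    [0,0,0,-2,0.5,-82,0.7],
    [0,0,0,-2,0.5,-82,0.8],
    [0,0,0,-2,0.5,-82,0.85],
    [0,0,0,-2,0.5,-82,0.85],
    [0,0,0,-2,0.5,-82,0.85]
  ]
}}

```text
clock: 29.9
tool_pos: [0.6035, -0.3119, 0.0586]
orientation: [-179.8, -0.1, 89.2]
force: [-0.5, 0.3, -0.0]
opening: 0.0186
```

Request:
{"op": "carry_out", "data": {
  "increments": [
    [0,0,0,0,0,20,0.9],
    [0,0,0,0,0,60,0.9],
    [0,0,0,0,0,110,0.9],
    [0,0,0,0,0,160,0.9],
    [0,0,0,0,0,200,0.9],
    [0,0,0,0,0,200,0.9],
    [0,0,0,0,0,200,0.9]
  ]
}}

```text
clock: 30.78
tool_pos: [0.6033, -0.3116, 0.2581]
orientation: [-179.8, -0.2, 89.2]
force: [-0.1, 0.7, -0.4]
opening: 0.0184
```

```bash
cat >> h.py <<'E'
def place(off=.0164):
    for h in(.10,.035,.008): go(M+zt*(h-off),-82.5,-22,0,0)
E
python3 - <<'E'
from h import *
o=ctrl.get_obs();print(o["tool_pos"],o["opening"]);place()
p,c=shot("wrist");im=p["pixels"];cv2.imwrite("pics/w9.png",im)
u=proj(c,[[.6057,-.3126,.11]])[0];print(u)
for r in range(int(u[1])-20,int(u[1])+20,4): print(r,"".join("#" if (v:=im[r,x].mean())<60 else "-" if v<110 else "+" if v<170 else "." if v<215 else "W" for x in range(295,355)))
# scene view of the held cartridge: barrel centre should be near
s,cs=shot("scene");im=s["pixels"];u=proj(cs,[o["tool_pos"]])[0].astype(int);print(u)
for r in range(u[1]-30,u[1]+34,2): print(r,"".join("#" if (v:=im[r,x].mean())<60 else "-" if v<110 else "+" if v<165 else "." if v<200 else "W" for x in range(u[0]-30,u[0]+30)))
E
```

```text
[ 0.60329452 -0.31158555  0.25807284] 0.018380600093864607
turn [-1.4, 21.8, 8.2] shift [-118.2, 188.9, 35.4] d [-0.371, -0.049, -0.927] TCP [0.485, -0.1227, 0.2935]
turn [-1.4, 21.8, 8.2] shift [-142.4, 185.7, -24.8] d [-0.371, -0.049, -0.927] TCP [0.4609, -0.1259, 0.2332]
turn [-1.4, 21.8, 8.2] shift [-152.4, 184.4, -49.9] d [-0.371, -0.049, -0.927] TCP [0.4509, -0.1272, 0.2082]
[322.13964303 183.98556423]
163 +++++++++++++++++++++++++++++++++++++++++++++++++++++WWWW...
167 ++++++++++++++++..WWWWWWWWWWWWW+++++++++++++++++++++.W......
171 ++++++++++++++++WWWWWWW..+++++.WWWWWWWWWWWWWW+++++++WW......
175 ++++WWWWWWWWWWWWWWWW+++++++++++++++WWWWWWWWWWWWWWWWW........
179 -+++WWWWWWWWWWWWWWW+++++++++++++++-+WWWWWWWWWWWWWWWWW.....W.
183 .....WWWWWWWWWWWWWWW.+------------.WWWWWWWWWWWWWWWW...WWW..W
187 ..WWWWWWWWWWWWWW.WWWWWWWWW...WWWWWWWWWWWWWWWWWWWWWW..WWW....
191 ...WWWWWWWWWWWWWWWWWWWWWWWWWWWWWWWWWWWWWWWWWWWWWWWWW.......W
195 .W.WWWWWWWWWWWWWWWWWWWWWWWWWWWWWWWWWWWWWWWWWWWWWWW....W....W
199 .WW....W...........W..............W...........WWW........WW.
[254 271]
241 ----------------##-+++++
[... 1351 characters left out ...]
++++++++------------------------------------------
285 ---++++++++++++---------------------------------------------
287 -----++++++++-----####--------------------------------------
289 ------+++---------------------------------------------------
291 -----++--------------------#--------------------------------
293 -----++++-----------------#######---------------------------
295 -------------------------##---####--------------------------
297 -------------------------#########++------------------------
299 ----------------------+.+########-++++----------------------
301 ++--------------------+++-######+++++-----------------------
303 ++++--------------------+++..++++++-------------------------
```

Request:
{"op": "carry_out", "data": {
  "increments": [
    [0,0,0,0,0,60,0.9],
    [-0.5,7,2.6,-30,40,70,0.9],
    [-1,14,5.2,-60,90,70,0.9],
    [-1.4,21.8,8.2,-90,140,70,0.9],
    [-1.4,21.8,8.2,-118.2,188.9,60,0.9],
    [-1.4,21.8,8.2,-118.2,188.9,35.4,0.9],
    [-1.4,21.8,8.2,-118.2,188.9,35.4,0.9],
    [-1.4,21.8,8.2,-130,187.3,5,0.9],
    [-1.4,21.8,8.2,-142.4,185.7,-24.8,0.9],
    [-1.4,21.8,8.2,-142.4,185.7,-24.8,0.9],
    [-1.4,21.8,8.2,-142.4,185.7,-24.8,0.9],
    [-1.4,21.8,8.2,-142.4,185.7,-24.8,0.9]
  ]
}}

```text
clock: 32.38
tool_pos: [0.4623, -0.1264, 0.235]
orientation: [-158.1, 0.0, 97.5]
force: [-0.5, -0.8, -0.6]
opening: 0.0185
```

```bash
python3 - <<'E'
from h import *
o=ctrl.get_obs();print(o["tool_pos"],o["orientation"],o["opening"],o["force"]);place()
s,cs=shot("scene");cv2.imwrite("pics/s9.png",s["pixels"])
p,c=shot("wrist");im=p["pixels"];cv2.imwrite("pics/w10.png",im)
for z in(0,.009):
  for yy in(-.0095,.0095,-.015,.015):
    print(z,yy,[proj(c,[M+(-xs*np.cos(np.radians(22))+0*zt)*0+s*(np.cos(np.radians(22))*xs+np.array([0,0,np.sin(np.radians(22))]))+yy*np.array([.1305,-.9914,0])+z*zt]).round(1)[0].tolist() for s in(-.08,-.05)])
for r in range(100,232,4): print(r,"".join("#" if (v:=im[r,x].mean())<60 else "-" if v<110 else "+" if v<165 else "." if v<210 else "W" for x in range(270,380)))
E
```

```text
[ 0.46232982 -0.12641951  0.23500997] [-1.58122449e+02  3.24174056e-02  9.74677125e+01] 0.01853133760288752 [-0.50458847 -0.83561333 -0.60765181]
turn [0.0, 0.1, 0.0] shift [22.7, 3.7, 58.5] d [-0.371, -0.049, -0.927] TCP [0.485, -0.1227, 0.2935]
turn [0.0, 0.1, 0.0] shift [-1.4, 0.5, -1.8] d [-0.371, -0.049, -0.927] TCP [0.4609, -0.1259, 0.2332]
turn [0.0, 0.1, 0.0] shift [-11.4, -0.8, -26.8] d [-0.371, -0.049, -0.927] TCP [0.4509, -0.1272, 0.2082]
0 -0.0095 [[336.7, 314.6], [337.1, 279.9]]
0 0.0095 [[312.3, 314.6], [312.0, 279.9]]
0 -0.015 [[343.7, 314.6], [344.4, 279.9]]
0 0.015 [[305.3, 314.6], [304.7, 279.9]]
0.009 -0.0095 [[337.2, 322.0], [337.7, 286.2]]
0.009 0.0095 [[311.9, 322.0], [311.6, 286.2]]
0.009 -0.015 [[344.5, 322.0], [345.2, 286.2]]
0.009 0.015 [[304.6, 322.1], [304.0, 286.2]]
100 .....................................................WWWWWW+++++++++++++++++++++++++++++++++++++++++++++++++++
104 .........W...............................W...............W++++++++++++++++++++++++++++++++++++++++++++++++++++
108 ............W..............WW..W.....W.............WW.....W-
[... 2800 characters left out ...]
++++++++++
208 ++++++++++++++-+++WWWWWWWWWWWWWW.-.......++++++++++++++++++++++++++++.......-..++++++++++++W+-++++++++++++++++
212 ++++++++++++++-+++WWWWWWWWWWWWW..-.......+.++++++++++++++++++++++++++.......-..+++++++++++WW+-++++++++++++++++
216 ++++++++++++++-++..++++++++++++..-.+WWWWWWWWW...........................+..+-..++++++++++++..-++++++++++++++++
220 +++++++++++++++++..++++++++++++..-..W......................................+-..++++++++++++WW-++++++++++++++++
224 ++++++-+-+++++-++W.++++++++++++..........................................++++..++++++++++++..-+++++-++-++----+
228 #########--#####-W.++++++++++++...............................................+++++++++++WWW+#################
```

Request:
{"op": "carry_out", "data": {
  "increments": [
    [0,0,0,-4,0,-9,0.9],
    [0,0,0,-8,-0.5,-18,0.9],
    [0,0,0,-11.4,-0.8,-26.8,0.9],
    [0,0,0,-11.4,-0.8,-26.8,0.9],
    [0,0,0,-11.4,-0.8,-26.8,0.9]
  ]
}}

```text
clock: 33.1
tool_pos: [0.4499, -0.127, 0.2072]
orientation: [-158.0, 0.0, 97.5]
force: [0.1, 0.4, -1.0]
opening: 0.0189
```

Request:
{"op": "carry_out", "data": {
  "increments": [
    [0,0,0,-0.9,-0.1,-2.3,0.9],
    [0,0,0,-1.9,-0.2,-4.6,0.9],
    [0,0,0,-1.9,-0.2,-4.6,0.9]
  ]
}}

```text
clock: 33.48
tool_pos: [0.4477, -0.1272, 0.2023]
orientation: [-158.0, 0.0, 97.5]
force: [-0.4, -0.8, 0.5]
opening: 0.0189
```

Request:
{"op": "carry_out", "data": {
  "increments": [
    [0,0,0,0,0,0,0.72],
    [0,0,0,0,0,0,0.68],
    [0,0,0,0,0,0,0.66],
    [0,0,0,7,1,18,0.6],
    [0,0,0,22,3,55,0.4],
    [0,0,0,30,4,90,0],
    [0,0,0,30,4,90,0]
  ]
}}

```text
clock: 34.35
tool_pos: [0.4796, -0.1233, 0.2947]
orientation: [-158.3, 0.1, 97.5]
force: [0.3, 0.5, -0.9]
opening: 0.0597
```

```bash
cat >> h.py <<'E'
def track(tag):
    s,cs=shot("scene");cv2.imwrite(f"pics/sc_{tag}.png",s["pixels"]);im=s["pixels"]
    print([(np.round(r["centre"],3).tolist(),round(r["confidence"],2)) for r in ctrl.search_frame(s,"cartridge0")])
    T=np.cos(np.radians(22))*xs+np.array([0,0,np.sin(np.radians(22))])
    # darkness of pixels where the cap tops would be, along the track
    out=[]
    for k in range(8,300,6):
        u=proj(cs,[M+(k/1000-.243)*T+.022*zt])[0].round().astype(int);out.append((k,int(im[u[1]-1:u[1]+2,u[0]-1:u[0]+2].mean())))
    print(out)
E
python3 - <<'E'
from h import *
o=ctrl.get_obs();print(o["tool_pos"],o["force"],o["opening"]);track("a")
E
```

```text
[ 0.47956698 -0.12332959  0.29473344] [ 0.33681636  0.47224098 -0.85607013] 0.05973825417912562
[([0.672, -0.103, 0.144], 0.63), ([0.564, -0.318, 0.088], 0.54), ([0.377, -0.298, 0.088], 0.49), ([0.555, -0.117, 0.182], 0.24)]
[(8, 165), (14, 57), (20, 54), (26, 63), (32, 217), (38, 149), (44, 115), (50, 127), (56, 111), (62, 111), (68, 120), (74, 118), (80, 125), (86, 117), (92, 120), (98, 113), (104, 114), (110, 116), (116, 115), (122, 115), (128, 114), (134, 113), (140, 113), (146, 113), (152, 116), (158, 115), (164, 114), (170, 114), (176, 113), (182, 114), (188, 112), (194, 117), (200, 117), (206, 117), (212, 118), (218, 115), (224, 114), (230, 114), (236, 114), (242, 139), (248, 184), (254, 165), (260, 178), (266, 167), (272, 173), (278, 164), (284, 144), (290, 149), (296, 130)]
```

```bash
python3 - <<'E'
from h import *
go([.5578,-.3091,.20],-67.7,0,0,0)
go([.5578,-.3091,.0586],-67.7,0,0,0)
p,c0=shot("top")
w=ctrl.snapshot("wrist");c=cam(w,dict(tool_pos=np.array([.6063,-.3127,.2823]),orientation=[180,-.1,89.2]))
k=onz(c,[[437,167],[490,166],[438,209]],.06);print("rim",k.round(4).tolist(),((k[1]+k[2])/2).round(4))
print([(np.round(r["centre"],3).tolist(),round(r["confidence"],2)) for r in ctrl.search_frame(p,"cup")])
E
```

```text
turn [5.6, -21.3, 14.6] shift [80.0, -186.1, -92.2] d [0.0, 0.0, -1.0] TCP [0.5578, -0.3091, 0.2]
turn [5.6, -21.3, 14.6] shift [80.0, -186.1, -233.6] d [0.0, 0.0, -1.0] TCP [0.5578, -0.3091, 0.0586]
rim [[0.6041, -0.1603, 0.06], [0.6039, -0.0903, 0.06], [0.6627, -0.1541, 0.06]] [ 0.6333 -0.1222  0.06  ]
[([0.463, 0.489, 0.06], 0.87), ([0.256, 0.335, 0.061], 0.65), ([0.62, 0.498, 0.055], 0.56), ([0.47, -0.121, 0.219], 0.48)]
```

```bash
python3 - <<'E'
from h import *
s,cs=shot("scene")
b=np.array([[342,405],[380,425],[421,377]])/3+[199.6,149.6]
k=onz(cs,b,.06);print("scene rim",k.round(4).tolist(),np.linalg.norm(np.diff(k,axis=0),axis=1))
# fit: cup centre & yaw by rendering silhouettes vs outline
from scipy.optimize import minimize
def mask_of(p):
    return [(r["confidence"],r["pixels"]) for r in ctrl.outline_of(p,"cup")]
for n,p,c in(("scene",s,cs),("top",)+shot("top")):
    for cf,m in mask_of(p):
        ys,xs_=np.nonzero(m);print(n,round(cf,2),xs_.mean().round(1),ys.mean().round(1),m.sum(),[xs_.min(),xs_.max(),ys.min(),ys.max()])
    for C in((.639,-.103),(.639,-.125)):
        pts=[[C[0]+a,C[1]+b,z] for a in(-.028,.028) for b in(-.028,.028) for z in(0,.06)];q=proj(c,pts);print(n,C,"pred",q.mean(0).round(1),q.min(0).round(),q.max(0).round())
im=s["pixels"]
for r in range(258,312,1): print(r,"".join("#" if (v:=im[r,x].mean())<60 else "-" if v<110 else "+" if v<150 else "." if v<200 else "W" for x in range(295,365)))
E
```

```text
scene rim [[0.6331, -0.1529, 0.06], [0.6734, -0.1435, 0.06], [0.6642, -0.0783, 0.06]] [0.04135274 0.06582797]
scene 0.96 405.3 158.6 315 [np.int64(396), np.int64(415), np.int64(148), np.int64(169)]
scene 0.91 443.4 177.4 463 [np.int64(432), np.int64(455), np.int64(165), np.int64(190)]
scene 0.86 319.9 208.2 484 [np.int64(308), np.int64(332), np.int64(196), np.int64(220)]
scene 0.67 338.6 152.2 351 [np.int64(329), np.int64(348), np.int64(141), np.int64(163)]
scene 0.59 325.3 282.9 584 [np.int64(313), np.int64(339), np.int64(267), np.int64(298)]
scene (0.639, -0.103) pred [327.4 281.1] [314. 264.] [341. 299.]
scene (0.639, -0.125) pred [322.1 285.8] [308. 268.] [336. 303.]
top 0.97 179.9 176.4 399 [np.int64(170), np.int64(190), np.int64(167), np.int64(186)]
top 0.84 181.5 222.6 400 [np.int64(171), np.int64(192), np.int64(213), np.int64(232)]
top 0.67 224.2 284.7 339 [np.int64(214), np.int64(235), np.int64(276), np.int64(294)]
top 0.55 234.5 154.1 988 [np.int64(216), np.int64(253), np.int64(141), np.int64(168)]
top (0.639, -0.103) pred [357. 169.] [348. 159.] [366. 179.]
top (0.639, -0.
[... 3397 characters left out ...]
WWW.+............+++.+...
303 +++++++++++.+++..+++.WWWWWWWWWWWWWWWWWWWWWWWWWWW++.............+....++
304 +++++++++++++++++.++.+.WWWWWWWWWWWWWWWWWWWWWWWW++..+++..+++...+++.....
305 +++++++++++++++.+++++.++WWWWWWWWWWWWWWWWWWWWWW++...+++..++...+++++....
306 ++++.++++..+++++.++++++++.WWWWWWWWWWWWWWWWWWW++++....++++....++.+.+..+
307 .+..++++++++++++.+++++++++.WWWWWWWWWWWWWWWWW.++++.++....+.+..+..+.+++.
308 ++..+++++++++++...++..++.+++WWWWWWWWWWWWWWW.+...+.++...++.++.+.+++++++
309 ....++.++++++++..+++..+++..++.WWWWWWWWWWWWW++......+++++..+..+..++++.+
310 +++.+++++++.++++++++.++..+...++.WWWWWWWWWW++...+...++....+++++++++++++
311 ++++.+++++....++.++..+++++...++++WWWWWWWW++++....+.......+++..+++++.++
```

Request:
{"op": "carry_out", "data": {
  "increments": [
    [1.4,-5.3,3.6,10,-20,30,0],
    [2.8,-10.6,7.3,30,-70,30,0],
    [4.2,-16,11,55,-125,20,0],
    [5.6,-21.3,14.6,80,-186.1,-20,0],
    [5.6,-21.3,14.6,80,-186.1,-80,0],
    [5.6,-21.3,14.6,80,-186.1,-130,0],
    [5.6,-21.3,14.6,80,-186.1,-180,0.1],
    [5.6,-21.3,14.6,80,-186.1,-215,0.1],
    [5.6,-21.3,14.6,80,-186.1,-233.6,0.2],
    [5.6,-21.3,14.6,80,-186.1,-233.6,0.4],
    [5.6,-21.3,14.6,80,-186.1,-233.6,0.6],
    [5.6,-21.3,14.6,80,-186.1,-233.6,0.8],
    [5.6,-21.3,14.6,80,-186.1,-233.6,0.9],
    [5.6,-21.3,14.6,80,-186.1,-233.6,0.9],
    [5.6,-21.3,14.6,80,-186.1,-233.6,0.9],
    [5.6,-21.3,14.6,80,-186.1,-233.6,0.9]
  ]
}}

```text
clock: 36.8
tool_pos: [0.558, -0.3093, 0.0591]
orientation: [-180.0, 0.1, 112.3]
force: [-1.1, 1.3, 2.9]
opening: 0.0183
```

```bash
python3 - <<'E'
from h import *
for h in(.10,.035,.0035): go(M+zt*(h-.0160),-82.5,-22,0,0)
E
```

```text
turn [-5.6, 21.3, -14.6] shift [-72.8, 186.6, 234.7] d [-0.371, -0.049, -0.927] TCP [0.4852, -0.1227, 0.2939]
turn [-5.6, 21.3, -14.6] shift [-96.9, 183.5, 174.5] d [-0.371, -0.049, -0.927] TCP [0.4611, -0.1259, 0.2336]
turn [-5.6, 21.3, -14.6] shift [-108.6, 181.9, 145.3] d [-0.371, -0.049, -0.927] TCP [0.4494, -0.1274, 0.2044]
```

Request:
{"op": "carry_out", "data": {
  "increments": [
    [0,0,0,0,0,50,0.9],
    [0,0,0,0,0,110,0.9],
    [0,0,0,0,0,170,0.9],
    [0,0,0,0,0,230,0.9],
    [-1,4,-3,-10,20,260,0.9],
    [-2.2,8.5,-6,-25,60,260,0.9],
    [-3.6,14,-9.5,-45,110,260,0.9],
    [-5.6,21.3,-14.6,-65,160,260,0.9],
    [-5.6,21.3,-14.6,-72.8,186.6,250,0.9],
    [-5.6,21.3,-14.6,-72.8,186.6,234.7,0.9],
    [-5.6,21.3,-14.6,-72.8,186.6,234.7,0.9],
    [-5.6,21.3,-14.6,-85,185,204,0.9],
    [-5.6,21.3,-14.6,-96.9,183.5,174.5,0.9],
    [-5.6,21.3,-14.6,-103,182.7,159.5,0.9],
    [-5.6,21.3,-14.6,-108.6,181.9,145.3,0.9],
    [-5.6,21.3,-14.6,-108.6,181.9,145.3,0.9],
    [-5.6,21.3,-14.6,-108.6,181.9,145.3,0.9]
  ]
}}

```text
clock: 38.92
tool_pos: [0.4501, -0.1275, 0.2049]
orientation: [-158.1, 0.0, 97.5]
force: [0.3, 0.4, 0.0]
opening: 0.0188
```

Request:
{"op": "carry_out", "data": {
  "increments": [
    [0,0,0,0,0,0,0.72],
    [0,0,0,0,0,0,0.68],
    [0,0,0,0,0,0,0.66],
    [0,0,0,7,1,18,0.6],
    [0,0,0,22,3,55,0.4],
    [0,0,0,30,4,90,0],
    [0,0,0,30,4,90,0]
  ]
}}

```text
clock: 39.8
tool_pos: [0.481, -0.1235, 0.2965]
orientation: [-158.3, 0.1, 97.5]
force: [0.1, 0.6, -0.1]
opening: 0.0599
```

```bash
python3 - <<'E'
from h import *
track("b")
go([.4152,-.2963,.0588],-102.5,0,0,0)
E
```

```text
[([0.672, -0.104, 0.146], 0.65), ([0.426, -0.3, 0.085], 0.52), ([0.376, -0.294, 0.091], 0.49)]
[(8, 165), (14, 65), (20, 72), (26, 66), (32, 204), (38, 210), (44, 192), (50, 41), (56, 66), (62, 42), (68, 184), (74, 185), (80, 123), (86, 118), (92, 120), (98, 112), (104, 114), (110, 116), (116, 116), (122, 115), (128, 113), (134, 113), (140, 113), (146, 113), (152, 116), (158, 115), (164, 114), (170, 114), (176, 113), (182, 114), (188, 112), (194, 117), (200, 118), (206, 117), (212, 118), (218, 115), (224, 114), (230, 114), (236, 113), (242, 157), (248, 190), (254, 172), (260, 178), (266, 168), (272, 173), (278, 165), (284, 151), (290, 154), (296, 140)]
turn [-1.0, -22.1, -19.7] shift [-64.0, -173.1, -235.2] d [0.0, -0.0, -1.0] TCP [0.4152, -0.2963, 0.0588]
```

Request:
{"op": "carry_out", "data": {
  "increments": [
    [-0.2,-5.5,-5,-10,-20,30,0],
    [-0.5,-11,-10,-25,-60,30,0],
    [-0.7,-16.5,-15,-45,-115,20,0],
    [-1,-22.1,-19.7,-64,-173.1,-20,0],
    [-1,-22.1,-19.7,-64,-173.1,-80,0],
    [-1,-22.1,-19.7,-64,-173.1,-130,0],
    [-1,-22.1,-19.7,-64,-173.1,-180,0.1],
    [-1,-22.1,-19.7,-64,-173.1,-215,0.1],
    [-1,-22.1,-19.7,-64,-173.1,-235.2,0.2],
    [-1,-22.1,-19.7,-64,-173.1,-235.2,0.4],
    [-1,-22.1,-19.7,-64,-173.1,-235.2,0.6],
    [-1,-22.1,-19.7,-64,-173.1,-235.2,0.8],
    [-1,-22.1,-19.7,-64,-173.1,-235.2,0.9],
    [-1,-22.1,-19.7,-64,-173.1,-235.2,0.9],
    [-1,-22.1,-19.7,-64,-173.1,-235.2,0.9],
    [-1,-22.1,-19.7,-64,-173.1,-235.2,0.9]
  ]
}}

```text
clock: 41.9
tool_pos: [0.4154, -0.2965, 0.0592]
orientation: [180.0, 0.0, 77.5]
force: [-0.7, 1.2, 3.5]
opening: 0.0184
```

```bash
python3 - <<'E'
from h import *
z=ctrl.get_obs()["tool_pos"][2]
for h in(.10,.035,.0035): go(M+zt*(h+z-.075),-82.5,-22,0,0)
E
```

```text
turn [1.0, 22.1, 19.7] shift [69.9, 173.8, 234.9] d [-0.371, -0.049, -0.927] TCP [0.4853, -0.1227, 0.2941]
turn [1.0, 22.1, 19.7] shift [45.7, 170.6, 174.6] d [-0.371, -0.049, -0.927] TCP [0.4611, -0.1259, 0.2338]
turn [1.0, 22.1, 19.7] shift [34.0, 169.1, 145.4] d [-0.371, -0.049, -0.927] TCP [0.4494, -0.1274, 0.2046]
```

Request:
{"op": "carry_out", "data": {
  "increments": [
    [0,0,0,0,0,50,0.9],
    [0,0,0,0,0,110,0.9],
    [0,0,0,0,0,170,0.9],
    [0,0,0,0,0,230,0.9],
    [0.2,5,4.5,10,20,265,0.9],
    [0.4,10,9,25,60,265,0.9],
    [0.7,15,13.5,45,110,265,0.9],
    [1,22.1,19.7,65,160,265,0.9],
    [1,22.1,19.7,69.9,173.8,250,0.9],
    [1,22.1,19.7,69.9,173.8,234.9,0.9],
    [1,22.1,19.7,69.9,173.8,234.9,0.9],
    [1,22.1,19.7,57,172.2,204,0.9],
    [1,22.1,19.7,45.7,170.6,174.6,0.9],
    [1,22.1,19.7,40,169.8,160,0.9],
    [1,22.1,19.7,34,169.1,145.4,0.9],
    [1,22.1,19.7,34,169.1,145.4,0.9],
    [1,22.1,19.7,34,169.1,145.4,0.9]
  ]
}}

```text
clock: 44.02
tool_pos: [0.45, -0.1276, 0.2051]
orientation: [-158.1, 0.0, 97.5]
force: [0.5, -0.0, -0.4]
opening: 0.019
```

Request:
{"op": "carry_out", "data": {
  "increments": [
    [0,0,0,0,0,0,0.72],
    [0,0,0,0,0,0,0.68],
    [0,0,0,0,0,0,0.66],
    [0,0,0,7,1,18,0.6],
    [0,0,0,22,3,55,0.4],
    [0,0,0,30,4,90,0],
    [0,0,0,30,4,90,0]
  ]
}}

```text
clock: 44.9
tool_pos: [0.481, -0.1235, 0.2966]
orientation: [-158.3, 0.1, 97.5]
force: [-0.2, 0.4, -0.7]
opening: 0.0595
```

```bash
python3 - <<'E'
from h import *
track("c")
go([.3673,-.2922,.0588],-118,0,0,0)
E
```

```text
[([0.378, -0.295, 0.087], 0.62), ([0.601, -0.11, 0.173], 0.6), ([0.633, -0.111, 0.154], 0.41), ([0.672, -0.111, 0.146], 0.41)]
[(8, 165), (14, 65), (20, 77), (26, 66), (32, 200), (38, 206), (44, 192), (50, 41), (56, 67), (62, 43), (68, 183), (74, 191), (80, 180), (86, 70), (92, 78), (98, 71), (104, 99), (110, 131), (116, 115), (122, 115), (128, 114), (134, 113), (140, 113), (146, 113), (152, 116), (158, 115), (164, 114), (170, 114), (176, 113), (182, 114), (188, 112), (194, 116), (200, 117), (206, 117), (212, 118), (218, 115), (224, 114), (230, 114), (236, 113), (242, 156), (248, 190), (254, 172), (260, 178), (266, 167), (272, 173), (278, 164), (284, 151), (290, 154), (296, 141)]
turn [-4.0, -22.0, -35.0] shift [-112.0, -169.0, -235.3] d [0.0, -0.0, -1.0] TCP [0.3673, -0.2922, 0.0588]
```

Request:
{"op": "carry_out", "data": {
  "increments": [
    [-0.8,-4.4,-7,-15,-20,30,0],
    [-1.6,-8.8,-14,-35,-55,30,0],
    [-2.4,-13.2,-21,-60,-95,30,0],
    [-3.2,-17.6,-28,-85,-130,10,0],
    [-4,-22,-35,-112,-169,-30,0],
    [-4,-22,-35,-112,-169,-80,0],
    [-4,-22,-35,-112,-169,-130,0],
    [-4,-22,-35,-112,-169,-180,0.1],
    [-4,-22,-35,-112,-169,-215,0.1],
    [-4,-22,-35,-112,-169,-235.3,0.2],
    [-4,-22,-35,-112,-169,-235.3,0.4],
    [-4,-22,-35,-112,-169,-235.3,0.6],
    [-4,-22,-35,-112,-169,-235.3,0.8],
    [-4,-22,-35,-112,-169,-235.3,0.9],
    [-4,-22,-35,-112,-169,-235.3,0.9],
    [-4,-22,-35,-112,-169,-235.3,0.9],
    [-4,-22,-35,-112,-169,-235.3,0.9]
  ]
}}

```text
clock: 47.12
tool_pos: [0.3674, -0.2924, 0.0593]
orientation: [180.0, 0.0, 62.0]
force: [-0.2, 0.9, 4.5]
opening: 0.0191
```

```bash
python3 - <<'E'
from h import *
z=ctrl.get_obs()["tool_pos"][2]
for h in(.10,.035,.0035): go(M+zt*(h+z-.075),-82.5,-22,0,0)
E
```

```text
turn [4.0, 22.0, 35.0] shift [117.9, 169.7, 234.9] d [-0.371, -0.049, -0.927] TCP [0.4853, -0.1227, 0.2942]
turn [4.0, 22.0, 35.0] shift [93.7, 166.5, 174.6] d [-0.371, -0.049, -0.927] TCP [0.4612, -0.1259, 0.2339]
turn [4.0, 22.0, 35.0] shift [82.1, 165.0, 145.4] d [-0.371, -0.049, -0.927] TCP [0.4495, -0.1274, 0.2047]
```

Request:
{"op": "carry_out", "data": {
  "increments": [
    [0,0,0,0,0,50,0.9],
    [0,0,0,0,0,110,0.9],
    [0,0,0,0,0,170,0.9],
    [0,0,0,0,0,230,0.9],
    [0.8,4.4,7,10,15,270,0.9],
    [1.6,8.8,14,35,50,270,0.9],
    [2.4,13.2,21,60,85,270,0.9],
    [3.2,17.6,28,85,125,270,0.9],
    [4,22,35,110,160,265,0.9],
    [4,22,35,117.9,169.7,250,0.9],
    [4,22,35,117.9,169.7,234.9,0.9],
    [4,22,35,117.9,169.7,234.9,0.9],
    [4,22,35,105,168,204,0.9],
    [4,22,35,93.7,166.5,174.6,0.9],
    [4,22,35,88,165.7,160,0.9],
    [4,22,35,82.1,165,145.4,0.9],
    [4,22,35,82.1,165,145.4,0.9],
    [4,22,35,82.1,165,145.4,0.9]
  ]
}}

```text
clock: 49.38
tool_pos: [0.4501, -0.1275, 0.2052]
orientation: [-158.1, 0.0, 97.5]
force: [0.6, -0.6, -0.9]
opening: 0.0187
```

Request:
{"op": "carry_out", "data": {
  "increments": [
    [0,0,0,0,0,0,0.72],
    [0,0,0,0,0,0,0.68],
    [0,0,0,0,0,0,0.66],
    [0,0,0,7,1,18,0.6],
    [0,0,0,22,3,55,0.4],
    [0,0,0,30,4,90,0],
    [0,0,0,30,-60,130,0],
    [0,0,0,30,-120,130,0],
    [0,0,0,30,-120,130,0]
  ]
}}

```text
clock: 50.5
tool_pos: [0.479, -0.2501, 0.3346]
orientation: [-158.0, 0.0, 97.3]
force: [-0.4, 0.7, -0.5]
opening: 0.0799
```

```bash
python3 - <<'E'
from h import *
track("d")
s,cs=shot("scene");im=s["pixels"]
for r in ctrl.outline_of(s,"cup"):
    y,x=np.nonzero(r["pixels"]);print(round(r["confidence"],2),x.min(),x.max(),y.min(),y.max())
a=cv2.imread("pics/sc_b.png").astype(int);b=im.astype(int)
d=np.abs(a-b).max(2)
print("cup region diff",(d[262:312,305:350]>40).sum())
c,si=np.cos(np.radians(7.5)),np.sin(np.radians(7.5))
for C in((.639,-.103),(.639,-.110),(.645,-.106)):
    q=proj(cs,[[C[0]+c*i-si*j,C[1]+si*i+c*j,z] for i in(-.028,.028) for j in(-.028,.028) for z in(0,.06)]);print(C,q.min(0).round(1),q.max(0).round(1))
for r in range(264,304,2): print(r,"".join("#" if (v:=im[r,x].mean())<60 else "-" if v<110 else "+" if v<150 else "." if v<200 else "W" for x in range(295,355)))
o=ctrl.get_obs();print(o["tool_pos"],o["clock"])
E
```

```text
[([0.6, -0.114, 0.17], 0.53), ([0.569, -0.116, 0.189], 0.51)]
[(8, 165), (14, 66), (20, 72), (26, 66), (32, 203), (38, 211), (44, 193), (50, 41), (56, 64), (62, 39), (68, 165), (74, 145), (80, 130), (86, 44), (92, 37), (98, 32), (104, 99), (110, 134), (116, 132), (122, 65), (128, 28), (134, 46), (140, 59), (146, 123), (152, 117), (158, 115), (164, 114), (170, 114), (176, 113), (182, 114), (188, 112), (194, 117), (200, 117), (206, 116), (212, 118), (218, 114), (224, 114), (230, 114), (236, 114), (242, 117), (248, 116), (254, 115), (260, 114), (266, 114), (272, 114), (278, 119), (284, 154), (290, 156), (296, 155)]
0.91 328 348 141 163
0.73 395 416 147 170
0.71 313 340 267 299
0.68 309 331 195 222
0.68 431 455 165 189
cup region diff 122
(0.639, -0.103) [313.7 263.9] [341.2 298.5]
(0.639, -0.11) [312.  265.3] [339.6 300. ]
(0.645, -0.106) [314.5 265.7] [342.1 300.4]
264 -------+..++++...++..+++...+-+--.WWWW#######.W--.WWW.+.....+
266 --------.......++..+++++WWWWW+----.WWWW-##-++WWWWW......+...
268 -----------....+++++++.WWWWWW----+--+WWW++.WWWWWW+..........
270 ------------+....+++.WWWW
[... 418 characters left out ...]
WWWWWWW
284 -------+..........+--------+++WWWWW++.----+++WWWWWWWWWWWWWWW
286 ------+...........+-----------+++W.+------+++WWWWWWWWWWWWWWW
288 ----+...++........+--------------++------+++WWWWWWWWWWWWWWWW
290 --+..WWWWW++++.+...++-------------------++WWWWWWWWWWWWWWWW..
292 --++WWWWWWWWWW+.++....++--------------++WWWWWWWWWWWWWWWWW++.
294 ...++++.WWWWWWWWWW++.....++----------+.WWWWWWWWWWWWWWWW++.++
296 +++.++++++.WWWWWWWWWW+......++------+WWWWWWWWWWWWWWWW.++...+
298 ++++..+++++++.WWWWWWWWWW+++++..+--+WWWWWWWWWWWWWWWWW+......+
300 ++++++++++++++++WWWWWWWWWWWW++++.WWWWWWWWWWWWWWWWW++...+..+.
302 ++++...+...++++++++.WWWWWWWWWWWWWWWWWWWWWWWWWWWW.+..........
[ 0.47934948 -0.24681759  0.33417224] 50.7
```

```bash
python3 -c "
from plant import ctrl
print(ctrl.close_job())"
```

```text
the job is handed in; nothing more can be done
None
```

The station is set up and the job is handed in at about 51 s on the robot's clock; `close_job()` gave no verdict.

**What I did:**
- **Cup:** I turned the white cup over in two 90° flips on the mat and slid it under the track outlet, mouth up. This was done before any cartridge went into the track.
- **Cartridges:** There were four, in rack holes 1, 2, 5 and 6. I gripped each by its cap and released it in the track mouth, with the tool tilted 22° to match the slope.

**Last checks, from the scene camera only:**
- The four caps sat about 20, 57, 95 and 133 mm from the end stop. This matches the expected 38 mm queue.
- The cup's outline put its middle within about 5 mm of the drip point, and it had not moved between checks. Only its position was measured, not its tilt.
- The gripper was open and clear of everything. I did not re-measure the bottles and boxes, but the arm never worked close to them.

**What failed or disagreed:**
- **Missed grasps:** My first two tries at hole 6 closed above the cap, although the reported finger-end height (first 92 mm, then 81 mm) was below the cap top. Going down to about 59 mm gripped it, so the fingers seem to end 25–30 mm short of the reported point. I used 59 mm for all the other cartridges.
- **Cap height:** The cameras put the cap tops at 110–115 mm, against the 104 mm given.
- **Cup position:** Two rough corner readings put the cup 16–26 mm from the drip point. The outline fit, which I trust more, did not agree with them.

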